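Lock the food pan with its keeper plate

ROBOT

A 6-joint arm with a two-finger parallel gripper is mounted at the origin on the work surface. World frame = base frame: x ahead of the robot, y to its left, z up, the work surface at z = 0. Lengths are in mm, angles in rad, forces in N, time in s.
With the tool pointing down it reaches from about 250 to 775 mm from the base axis. Payload 8.9 kg.
Tool frame: the origin (TCP) lies midway between the tips of the shut fingers; the grasp point (between the pads) lies 19 mm behind it (ctrl.grip_point_offset is the distance from the TCP to the grasp point, in mm); y points along the fingers, x is the direction in which the jaws open and shut, and the axes are right-handed (so a half turn about y gives the same grasp; the last joint's range is limited). The gripper opens to 85 mm and grips with 20 to 120 N. Pads are 22 mm wide; open, the fingers measure 114 mm over their backs; the gripper's body (76 mm by 85 mm) begins 54 mm behind the grasp point. The pads swing forward as they close: fully open they stand 13 mm farther back than shut.
Start: joints at [-1.464, 0.291, -0.153, 1.127, 0, 1.431], TCP at [127.751, -509.218, 231.305] pointing down, gripper open.
Joint ranges: [-2.52, 2.52], [-0.91, 1.74], [-1.3, 1.37], [-1.96, 2.02], [-1.52, 1.47], [-3.14, 3.14]. Speed limits (rad/s): [2.22, 2.22, 2.79, 3.14, 3.14, 3.14].

INTERFACE

Orientations are given as a unit quaternion [x, y, z, w].
In Python, from rig import ctrl, snapshot, camera_model gives the robot as it stands. The module is installed in compiled form; this text tells all that it offers.
- The arm moves only by the tool play_rows, never from a script. Its arguments are lists of equal length, an entry for each row: "hand": the closure in counts, from 0 (fully open) to 255 (shut); "delta_pos": the shift along the tool's x, y, z in cm, a list of three; "turn": the turn about the tool's y in rad. A call has exactly 8 rows; each row is the pose to reach, as a shift and turn from the pose commanded when the call began, along the tool's axes at that moment; what a row does not reach only later rows make up. A row lasts 1/10 s, in which the tool goes at most 50 mm and 8.59 degrees, less where a joint would pass 70% of its speed; a pose out of reach is approached as far as the arm can. A call with a gripper value outside its range is refused whole. The fingers move at their own pace and stop on an object; "force" is the grip in N (left out, the last holds). Time passes only in rows, so rows that repeat a pose let the fingers close, or fill a call up. It gives the time, the measured TCP pose, the force and the opening at its end, in the units of the state.
- ctrl.get_state(): the state, without advancing time (a new reading comes with each control period).
- snapshot(name): name is "scene" or "top"; returns the picture (480x640x3 uint8, blue, green, red); there is no depth.
- camera_model(name): a dict with "fx", "fy", "cx", "cy" (pixels), "R" (3x3) and "t" (3): a world point X has camera coordinates R X + t. Camera axes: x right, y down, z forward; pixel columns grow to the right and rows downward; lengths in mm; the calibration is good to about 2 mm. A picture is of the moment at which its call begins. camera_model takes no time and is no camera call.
- ctrl.sign_off(): hands the job in, once; it reports no verdict.
The state is a dict: "time": time; "joint_positions": joint angles; "joint_velocities": joint speeds; "tau": joint torques, N m; "eef_pos": TCP position; "tcp_rot": TCP orientation; "force": force on the tool from outside, world axes, zero at the start; "moment": the same for the moment, N m; "gripper_width": finger opening in mm.
Only numpy, scipy, OpenCV 4.12 (cv2) and the standard library are available. Lean on these libraries where they do the work, as an engineer would, in place of code of your own. Each camera call takes 0.05 s, during which the arm holds its last target.

TASK

Lock the food pan: pick up the red keeper plate by its black fin and work its oblong eye over the brass-headed stud by dipping the tongue (pan-side) end, hooking it under the head and then levelling the plate flat on the steel ledge, tongue towards the pan. Then slide it flat towards the pan until it stops, centred on the stud, press it home against the stud for a moment with 8 to 10 N, and let go. Be gentle, never more than 15 N on the stud, set the plate down softly, and leave everything else where it stands.

Things in the scene. Friction and masses are not known exactly. Their poses are not given: they have to be found in the camera images.
- well: steel counter-top food well, fixed. Origin on the table under the stud; x from its front ledge to the pan, z up. x -125 to 222 mm, 240 wide (y), 90 high. The flat ledge (x -125 to 38) has its top, the deck, at z = 90 mm. Behind it the pan; its flange (x 40 to 56) lies 2 mm below the deck, so the keeper slides over it freely.
- stud: slotted base of the stud, flush in the deck. Origin: slot centre, on the deck; axes as the well's (x to the pan). In the slot a rigid T-bolt is clamped, its stem axis anywhere from 7 mm before to 7 mm beyond this origin along x: find it by feel or sight. Dark stem 12 mm thick; brass head bar 50 long in x (25 each side of the stem), 14 wide in y, underside 22, top 30 mm above the deck.
- keeper: loose red plate, 5 mm thick, 46 wide (y), 141.5 long (x -100 to 41.5), 0.17 to 0.35 kg. Origin on its underside below the eye's centre; x towards the tongue, z to the fin's side. Eye: through hole 43 mm long (x), 21 wide: shorter than the 50 mm stud head, so it passes only tilted about 28 degrees. Tongue: the 20 mm beyond the eye. Starts flat on the table left or right of the well, x about away from the robot.
- keeper_grip (a point): centre of the keeper's black fin, the part to grasp: 38 mm long (x), 14 mm thick (y), standing from z 5 to 50 mm in the keeper's frame; this point is at x -75, z 29 mm of it. Axes as the keeper's.
- keeper_eye (a point): centre of the keeper's eye, mid-thickness (2.5 mm above the underside). Axes as the keeper's. Fully home it lies 15.5 mm on the pan side (+x) of the stem's axis, wherever the bolt is clamped, and 2.5 mm above the deck.
- keeper_far (a point): middle of the tongue-side end edge of the eye (x +21.5 mm, mid-thickness).
- keeper_near (a point): middle of the fin-side end edge of the eye (x -21.5 mm, mid-thickness); this edge bears on the stem when the keeper is fully home.
- bowl: bystander: white bowl, 120 mm wide, 55 mm high, loose on the table on the other side of the well from the keeper; origin under its centre.
- shaker: bystander: steel shaker, 36 mm wide, 60 mm high, loose on the deck of the well about 95 mm to the +y side of the stud; origin under its centre.
- pepper: bystander: black pepper shaker, 36 mm wide, 60 mm high, loose on the deck of the well about 95 mm to the -y side of the stud; origin under its centre.
- sauce: bystander: amber sauce bottle, 60 mm wide, 170 mm high; origin under its centre.
- cup: bystander: green cup, 72 mm wide, 90 mm high; origin under its centre.
Mind the look-alikes: they are no part of the job. There is more than one size of the keeper; the one meant has the size given above.

How it is judged:
By the outcome, as a careful person would: the job done as asked, in the order asked, and still so for the second after the job is handed in, with the robot touching nothing.
It also fails if it takes over 67 s, if anything falls off the work surface, if the arm or the gripper's body presses on something with over 40 N, if the wrist force passes 120 N, or if a joint passes its speed limit or range.

## Working session

There is one attempt and no reset: what is moved stays moved. The work goes in short steps, Python scripts to look and compute and a tool call to move; the robot and the scene stay as the last step left them, time stands still between calls to the robot, and variables do not carry over. Pictures are saved under pics/ and viewed, and the job is handed in when it is done.

Besides the shell and the picture viewer there is one more tool, called after "Call:" as name(argument=value, ...) on one line, values as JSON. play_rows: Moves the arm, as the interface text tells. Its arguments: {"type":"object","properties":{"hand":{"type":"array"},"delta_pos":{"type":"array"},"turn":{"type":"array"},"force":{"type":"number"}},"required":["hand","delta_pos","turn"]}

```bash
mkdir -p pics; ls; python3 - <<'E'
from rig import ctrl, snapshot, camera_model
import cv2,json
for n in("scene","top"):
    cv2.imwrite(f"pics/{n}0.png",snapshot(n))
    m=camera_model(n); print(n,{k:(v.tolist() if hasattr(v,'tolist') else v) for k,v in m.items()})
print(ctrl.get_state(), ctrl.grip_point_offset)
E
```

```text
pics
scene {'fx': 482.42483669431556, 'fy': 482.42483669431556, 'cx': 317.08505982773397, 'cy': 237.95849422614364, 'R': [[0.4679581511757873, 0.8837480793203802, 0.002121566797781949], [0.6131789519509753, -0.3229570031888677, -0.7209093888801625], [-0.636417112931796, 0.33865632489118547, -0.6930260831878935]], 't': [-306.07055537034336, -225.66830736947952, 1382.6962976569675]}
top {'fx': 609.0359526416821, 'fy': 609.0359526416821, 'cx': 316.13605172932927, 'cy': 245.56034019258672, 'R': [[0.11957416292401309, -0.9928163108665202, 0.004218108392901122], [-0.9670463848363694, -0.11743022067669769, -0.22590137858528153], [0.224773906706117, 0.02293286177551266, -0.974141044569448]], 't': [17.46752402780105, 559.9469579859384, 1320.5152907389067]}
{'time': 0.1, 'joint_positions': array([-1.46432768e+00,  2.91207232e-01, -1.54032778e-01,  1.12669061e+00,
       -8.04345816e-06,  1.43149312e+00]), 'joint_velocities': array([ 0.00090431, -0.00172645,  0.0023922 ,  0.00080205, -0.00017148,
        0.00093319]), 'tau': array([ 4.33768155e-04, -5.37977529e+01,  3.31920469e+01,  9.25491942e-03,
       -2.23054626e-04, -5.75664103e-06]), 'eef_pos': array([ 127.69400916, -508.8432591 ,  230.80515437]), 'tcp_rot': array([-0.55723165,  0.43522193, -0.43466008,  0.55780407]), 'force': array([ 0.5355333 ,  0.12203741, -0.95853042]), 'moment': array([0.00674495, 0.04013874, 0.02454993]), 'gripper_width': 85.1317796033523} 18.700000000000003
```

View pics/scene0.png

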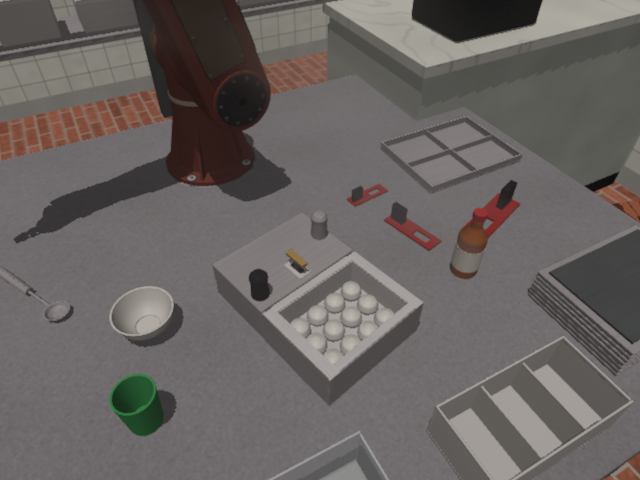

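View pics/top0.png

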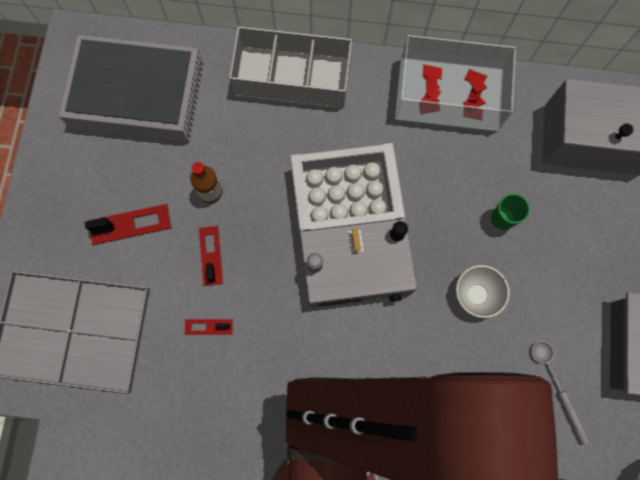

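```bash
cat > h.py <<'E'
import numpy as np, cv2
from rig import ctrl, snapshot, camera_model
from scipy.spatial.transform import Rotation as Rn
M={n:camera_model(n) for n in("scene","top")}
for m in M.values():
    m['R']=np.array(m['R']);m['t']=np.array(m['t'])
def ray(n,p):
    m=M[n];d=m['R'].T@np.array([(p[0]-m['cx'])/m['fx'],(p[1]-m['cy'])/m['fy'],1.]);return -m['R'].T@m['t'],d
def onz(n,p,z):
    c,d=ray(n,p);return c+d*(z-c[2])/d[2]
def proj(n,X):
    m=M[n];c=m['R']@np.array(X,float)+m['t'];return np.array([m['fx']*c[0]/c[2]+m['cx'],m['fy']*c[1]/c[2]+m['cy']])
def tri(ps):
    A=np.zeros((3,3));b=np.zeros(3)
    for n,p in ps.items():
        c,d=ray(n,p);d/=np.linalg.norm(d);P=np.eye(3)-np.outer(d,d);A+=P;b+=P@c
    return np.linalg.solve(A,b)
def st():
    s=ctrl.get_state();print('t%.2f'%s['time'],'tcp',s['eef_pos'].round(1),'F',s['force'].round(1),'M',s['moment'].round(2),'w%.1f'%s['gripper_width']);print('axes x,y,z cols\n',Rn.from_quat(s['tcp_rot']).as_matrix().round(4));return s
def mask(im,lo,hi):return cv2.inRange(cv2.cvtColor(im,cv2.COLOR_BGR2HSV),np.array(lo),np.array(hi))
def red(im):return mask(im,(0,150,60),(8,255,255))|mask(im,(172,150,60),(180,255,255))
E
python3 - <<'E'
from h import *
st()
for n in("scene","top"):
    im=cv2.imread(f"pics/{n}0.png")
    cs,_=cv2.findContours(red(im),0,2)
    for c in cs:
        if cv2.contourArea(c)<150: continue
        w=np.array([onz(n,p[0],5)[:2] for p in c],np.float32)
        print(n,c.reshape(-1,2).mean(0).round(),cv2.minAreaRect(w))
    b=mask(im,(12,120,80),(28,255,255))
    cs,_=cv2.findContours(b,0,2)
    for c in cs:
        if cv2.contourArea(c)>25:print('brass',n,cv2.boundingRect(c),cv2.contourArea(c))
    s=cv2.resize(im[200:340,150:420] if n=='top' else im[180:320,200:450],None,fx=2.9,fy=2.9,interpolation=cv2.INTER_CUBIC)
    cv2.imwrite(f"pics/{n}0z.png",s)
E
```

```text
t0.10 tcp [ 127.7 -508.8  230.8] F [ 0.5  0.1 -1. ] M [0.01 0.04 0.02] w85.1
axes x,y,z cols
 [[ 2.433e-01 -1.000e-04  9.699e-01]
 [-9.699e-01  1.100e-03  2.433e-01]
 [-1.100e-03 -1.000e+00  1.000e-04]]
scene [492. 213.] ((558.482421875, 542.2816772460938), (70.58130645751953, 169.82675170898438), 20.133625030517578)
brass scene (287, 250, 19, 17) 100.5
top [201. 326.] ((347.7430725097656, 309.8739013671875), (29.7833194732666, 106.35908508300781), 6.893359661102295)
top [211. 255.] ((514.4193725585938, 331.4515380859375), (138.98536682128906, 43.41762924194336), 13.685468673706055)
top [131. 225.] ((566.3644409179688, 535.2716674804688), (60.4112663269043, 187.69488525390625), 19.70470428466797)
top [474.  87.] ((1022.4121704101562, -263.1591491699219), (96.75113677978516, 51.34408950805664), 1.5371536016464233)
top [433.  83.] ((1021.9825439453125, -152.12437438964844), (44.47056579589844, 96.05799865722656), 89.51486206054688)
brass top (353, 229, 7, 21) 86.0
brass top (197, 167, 19, 22) 190.0
```

View pics/scene0z.png

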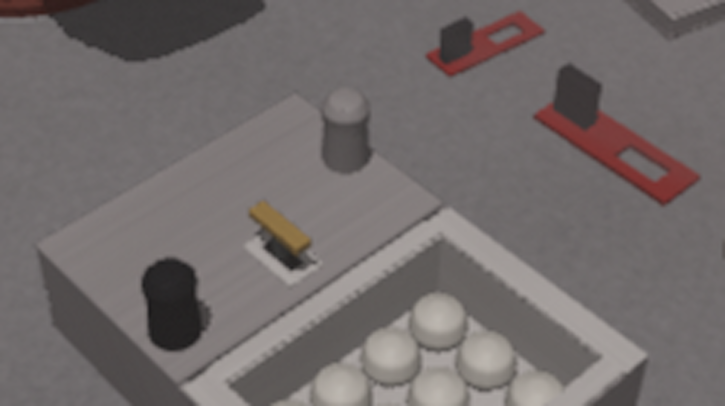

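View pics/top0z.png

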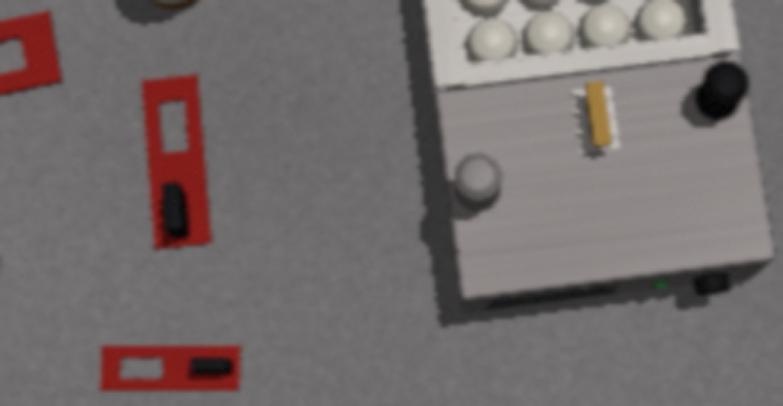

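```bash
python3 - <<'E'
from h import *
im=cv2.imread("pics/top0.png")
r=red(im);cs,hi=cv2.findContours(r,cv2.RETR_CCOMP,cv2.CHAIN_APPROX_NONE)
for c,h in zip(cs,hi[0]):
    x,y=c.reshape(-1,2).mean(0)
    if abs(x-211)<25 and abs(y-255)<45 and cv2.contourArea(c)>20:
        w=np.array([onz('top',p[0],5)[:2] for p in c],np.float32)
        print('hole' if h[3]>=0 else 'outer',cv2.contourArea(c),cv2.minAreaRect(w))
k=mask(im,(0,0,0),(180,255,45)); k[:230]=0;k[300:]=0;k[:,:195]=0;k[:,225:]=0
c=max(cv2.findContours(k,0,1)[0],key=cv2.contourArea);w=np.array([onz('top',p[0],50)[:2] for p in c],np.float32);print('fin top-ish',cv2.boundingRect(c),cv2.minAreaRect(w))
for n in('top','scene'):
    i=cv2.imread(f"pics/{n}0.png");b=mask(i,(12,100,60),(30,255,255))
    if n=='top':b[:215]=0
    c=max(cv2.findContours(b,0,1)[0],key=cv2.contourArea)
    w=np.array([onz(n,p[0],120)[:2] for p in c],np.float32);print('brass',n,cv2.minAreaRect(w),cv2.minAreaRect(c))
P=[onz('top',(a/2.9+150-.35,b/2.9+200-.35),90)[:2] for a,b in[(465,297),(772,258),(440,88),(745,55)]]
for p in P:print(p.round(1))
for a,b in((0,1),(2,3),(0,2),(1,3)):
    d=P[b]-P[a];print(np.linalg.norm(d).round(1),np.degrees(np.arctan2(d[1],d[0])).round(2))
# slot plate (white) region
g=cv2.cvtColor(im,cv2.COLOR_BGR2GRAY)
z=cv2.resize(im[215:265,330:385],None,fx=10,fy=10,interpolation=cv2.INTER_NEAREST);cv2.imwrite('pics/studtop.png',z)
i=cv2.imread("pics/scene0.png");cv2.imwrite('pics/studsc.png',cv2.resize(i[235:285,270:325],None,fx=10,fy=10,interpolation=cv2.INTER_NEAREST))
E
```

```text
outer 982.5 ((514.4193725585938, 331.4515380859375), (138.98536682128906, 43.41762924194336), 13.685468673706055)
hole 168.0 ((473.1441650390625, 325.5199279785156), (50.309173583984375, 23.42050552368164), 9.226384162902832)
hole 203.5 ((542.681396484375, 338.1509094238281), (49.826568603515625, 27.828733444213867), 14.284753799438477)
fin top-ish (206, 264, 9, 18) ((465.48291015625, 317.4345397949219), (40.92462158203125, 16.86967658996582), 14.635869026184082)
brass top ((566.7815551757812, -0.14594268798828125), (48.1265983581543, 13.342904090881348), 13.887062072753906) ((355.4499816894531, 238.65000915527344), (21.496047973632812, 6.081118583679199), 81.8698959350586)
brass scene ((570.4151000976562, -2.5454959869384766), (50.63287353515625, 15.560663223266602), 12.590778350830078) ((295.83447265625, 257.6861877441406), (22.256189346313477, 7.058866024017334), 41.633541107177734)
[420.5  82.1]
[ 477.9 -145. ]
[579.4 121.1]
[ 634.3 -110.9]
234.2 -75.82
238.4 -76.69
163.6 13.78
160.1 12.28
```

View pics/studtop.png

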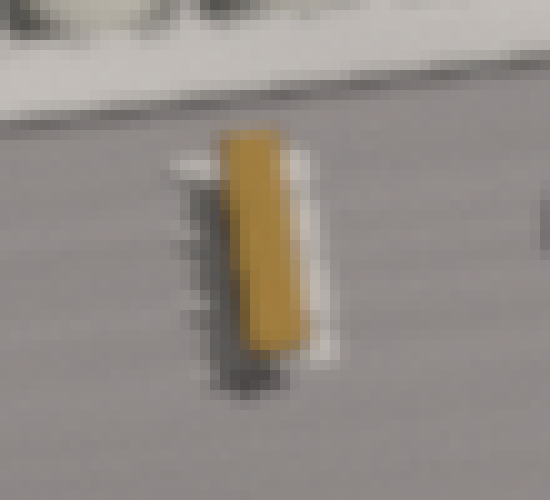

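View pics/studsc.png

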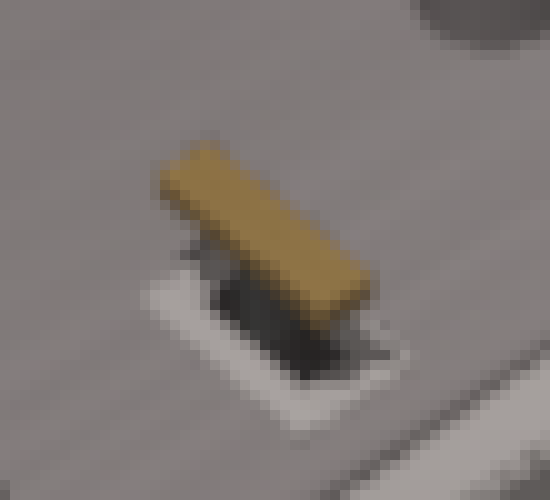

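```bash
python3 - <<'E'
from h import *
print({n:(-m['R'].T@m['t']).round() for n,m in M.items()})
for n,P in(('top',[(250,130),(278,350)]),('scene',[(182,157),(350,285)])):
    o={'top':(330,215),'scene':(270,235)}[n]
    W=[onz(n,(a/10+o[0]-.5,b/10+o[1]-.5),120)[:2] for a,b in P]
    d=W[0]-W[1];print(n,[w.round(1) for w in W],np.linalg.norm(d).round(1),((W[0]+W[1])/2).round(1),np.degrees(np.arctan2(d[1],d[0])).round(1))
# slot centre from white plate corners, scene (deck z=90)
C=[(150,295),(305,428),(405,355)]
W=[onz('scene',(a/10+269.5,b/10+234.5),90)[:2] for a,b in C];print('plate',[w.round(1) for w in W])
im=cv2.imread("pics/top0.png");g=cv2.GaussianBlur(cv2.cvtColor(im,cv2.COLOR_BGR2GRAY),(3,3),0).astype(float)
# gap line between deck and pan: vertical gradient max
def fit(pts,z,name):
    W=np.array([onz('top',p,z)[:2] for p in pts],np.float32)
    vx,vy,x0,y0=cv2.fitLine(W,cv2.DIST_HUBER,0,.01,.01).ravel();a=np.degrees(np.arctan2(vy,vx))
    print(name,a.round(2),(x0,y0),len(W));return np.array([x0,y0]),np.array([vx,vy])
def sub(v):
    k=int(np.argmax(v))
    if 0<k<len(v)-1:
        a,b,c=v[k-1],v[k],v[k+1];k+=.5*(a-c)/(a-2*b+c+1e-9)
    return k
pts=[]
for x in list(range(310,345))+list(range(365,388)):
    y0=230-(x-303)*11/104; r=np.arange(int(y0)-6,int(y0)+7);pts.append((x,r[0]+sub(-g[r,x])))
A=fit(pts,90,'pan gap');print(np.round([p[1]-(230-(p[0]-303)*11/104) for p in pts][::8],1))
pts=[]
for x in range(316,410):
    y0=302-(x-310)*13/106; r=np.arange(int(y0)-6,int(y0)+7);d=-np.gradient(g[:,x])[r];pts.append((x,r[0]+sub(d)))
B=fit(pts,90,'front');print(np.round([p[1]-(302-(p[0]-310)*13/106) for p in pts][::8],1))
for nm,(xa,ya,xb,yb) in(('left',(302,232,310,300)),('right',(407,225,416,285))):
    pts=[]
    for y in range(ya,yb):
        if nm=='right' and y<248: continue
        x0=xa+(y-ya)*(xb-xa)/(yb-ya);r=np.arange(int(x0)-5,int(x0)+6);d=np.gradient(g[y])[r];pts.append((r[0]+sub(abs(d)),y))
    fit(pts,90,nm)
E
```

```text
{'scene': array([1162., -271.,  796.]), 'top': array([ 243.,   53., 1413.])}
top [array([591.4,   4.5]), array([542.9,  -6.7])] 49.8 [567.2  -1.1] 13.1
scene [array([544.4,  -7.7]), array([590.6,   6. ])] 48.2 [567.5  -0.9] -163.5
plate [array([549.1, -18.4]), array([595.2,  -6.7]), array([587.3,  19.3])]
pan gap -75.76 (np.float32(601.1372), np.float32(21.732496)) 58
[ 0.8  0.9  0.8  0.6  0.5  0.1 -0.  -0.2]
front -75.59 (np.float32(449.01428), np.float32(-33.751793)) 94
[ 0.3  0.4  0.4  0.4  0.4  0.4  0.1  0.1  0.  -0.   0.2 -0.1]
left 14.42 (np.float32(522.88824), np.float32(110.1735)) 68
right 14.09 (np.float32(530.61957), np.float32(-132.6889)) 37
```

```bash
cat > plan.py <<'E'
# cmd tracking: cmd.json holds [x,y,z,yaw] (yaw = world angle of tool x); apply(dpos_cm,turn) updates
import json,os,numpy as np
F='cmd.json'
def get(): return np.array(json.load(open(F)))
def ax(y): return np.array([[np.cos(y),0,-np.sin(y)],[np.sin(y),0,np.cos(y)],[0,-1,0]])
def applied(d,t=0):
    c=get();c[:3]+=ax(c[3])@np.array(d)*10;c[3]-=t;json.dump(c.tolist(),open(F,'w'));print('cmd now',c.round(2))
def to(x,y,z,yaw,n=1):
    c=get();d=ax(c[3]).T@(np.array([x,y,z])-c[:3])/10;t=-(yaw-c[3])
    print('total',d.round(3),round(t,4));
    for k in range(1,n+1):print((d*k/n).round(2).tolist(),round(t*k/n,3))
E
python3 - <<'E'
import json;json.dump([127.751,-509.218,231.305,-1.3250],open('cmd.json','w'))
from plan import *
print(ax(-1.325).round(3))
c=get();g=np.array([469.5,320.,231.3,1.8126])
to(*(c+(g-c)/3),8)
E
```

```text
[[ 0.243  0.     0.97 ]
 [-0.97   0.     0.243]
 [ 0.    -1.     0.   ]]
total [-24.038   0.     17.775] -1.0459
[-3.0, 0.0, 2.22] -0.131
[-6.01, 0.0, 4.44] -0.261
[-9.01, 0.0, 6.67] -0.392
[-12.02, 0.0, 8.89] -0.523
[-15.02, 0.0, 11.11] -0.654
[-18.03, 0.0, 13.33] -0.784
[-21.03, 0.0, 15.55] -0.915
[-24.04, 0.0, 17.77] -1.046
```

Call:
play_rows(hand=[0, 0, 0, 0, 0, 0, 0, 0], delta_pos=[[-3, 0, 2.2], [-6, 0, 4.4], [-9, 0, 6.6], [-12, 0, 8.9], [-15, 0, 11.1], [-18, 0, 13.3], [-21, 0, 15.5], [-24, 0, 17.8]], turn=[-0.13, -0.26, -0.39, -0.52, -0.65, -0.78, -0.91, -1.04], force=20)

```text
time: 0.9
eef_pos: [242.1, -231.6, 231.2]
tcp_rot: [-0.7, 0.099, -0.099, 0.7]
force: [1.4, -0.6, -0.1]
gripper_width: 85.3
```

```bash
python3 - <<'E'
from plan import *
from h import st
applied([-24,0,17.8],-1.04);s=st()
c=get();g=np.array([469.5,320.,231.3,1.8126])
to(*(c+(g-c)/2),8)
E
```

```text
cmd now [ 242.   -233.12  231.3    -0.28]
t0.90 tcp [ 242.1 -231.6  231.2] F [ 1.4 -0.6 -0.1] M [-0.03 -0.02  0.  ] w85.3
axes x,y,z cols
 [[ 9.610e-01 -0.000e+00  2.766e-01]
 [-2.766e-01  2.000e-04  9.610e-01]
 [-1.000e-04 -1.000e+00  2.000e-04]]
total [ 3.14   0.    29.738] -1.0488
[0.39, 0.0, 3.72] -0.131
[0.79, 0.0, 7.43] -0.262
[1.18, 0.0, 11.15] -0.393
[1.57, 0.0, 14.87] -0.524
[1.96, 0.0, 18.59] -0.656
[2.36, 0.0, 22.3] -0.787
[2.75, 0.0, 26.02] -0.918
[3.14, 0.0, 29.74] -1.049
```

Call:
play_rows(hand=[0, 0, 0, 0, 0, 0, 0, 0], delta_pos=[[0.4, 0, 3.7], [0.8, 0, 7.4], [1.2, 0, 11.1], [1.6, 0, 14.9], [2, 0, 18.6], [2.4, 0, 22.3], [2.7, 0, 26], [3.1, 0, 29.7]], turn=[-0.13, -0.26, -0.39, -0.52, -0.65, -0.78, -0.91, -1.05])

```text
time: 1.7
eef_pos: [355.3, 44.8, 231.3]
tcp_rot: [0.655, 0.266, -0.266, -0.655]
force: [0.6, -0.8, 1.1]
gripper_width: 85.3
```

```bash
python3 - <<'E'
from plan import *
from h import st
applied([3.1,0,29.7],-1.05);s=st()
to(469.5,320.,140,1.8126,8)
E
```

```text
cmd now [355.26  43.18 231.3    0.77]
t1.70 tcp [355.3  44.8 231.3] F [ 0.6 -0.8  1.1] M [-0.07 -0.08  0.01] w85.3
axes x,y,z cols
 [[ 7.174e-01  0.000e+00 -6.966e-01]
 [ 6.966e-01 -1.000e-04  7.174e-01]
 [-0.000e+00 -1.000e+00 -1.000e-04]]
total [27.412  9.131 12.057] -1.0476
[3.43, 1.14, 1.51] -0.131
[6.85, 2.28, 3.01] -0.262
[10.28, 3.42, 4.52] -0.393
[13.71, 4.57, 6.03] -0.524
[17.13, 5.71, 7.54] -0.655
[20.56, 6.85, 9.04] -0.786
[23.99, 7.99, 10.55] -0.917
[27.41, 9.13, 12.06] -1.048
```

Call:
play_rows(hand=[0, 0, 0, 0, 0, 0, 0, 0], delta_pos=[[3.4, 0, 1.5], [6.8, 0, 3], [10.3, 0, 4.5], [13.7, 1, 6], [17.1, 3, 7.5], [20.6, 5, 9], [24, 7, 10.5], [27.4, 9.1, 12.1]], turn=[-0.13, -0.26, -0.39, -0.52, -0.65, -0.78, -0.91, -1.047])

```text
time: 2.5
eef_pos: [469.4, 321.7, 139.2]
tcp_rot: [-0.435, -0.558, 0.558, 0.435]
force: [0.3, 0.4, 0.4]
gripper_width: 85.6
```

```bash
python3 - <<'E'
from plan import *
from h import *
applied([27.4,9.1,12.1],-1.047);s=st()
for n in("scene","top"):
    i=snapshot(n);cv2.imwrite(f"pics/{n}1.png",i)
    cv2.imwrite(f"pics/{n}1z.png",cv2.resize(i[180:340,130:330] if n=='top' else i[120:280,320:520],None,fx=3.5,fy=3.5,interpolation=cv2.INTER_CUBIC))
to(469.5,320.,11,1.8126,8)
E
```

```text
cmd now [469.12 320.23 140.3    1.81]
t2.50 tcp [469.4 321.7 139.2] F [0.3 0.4 0.4] M [-0.03 -0.07  0.01] w85.6
axes x,y,z cols
 [[-2.442e-01 -2.000e-04 -9.697e-01]
 [ 9.697e-01 -2.000e-04 -2.442e-01]
 [-2.000e-04 -1.000e+00  3.000e-04]]
total [-0.031 12.93  -0.032] -0.0006
[-0.0, 1.62, -0.0] -0.0
[-0.01, 3.23, -0.01] -0.0
[-0.01, 4.85, -0.01] -0.0
[-0.02, 6.47, -0.02] -0.0
[-0.02, 8.08, -0.02] -0.0
[-0.02, 9.7, -0.02] -0.0
[-0.03, 11.31, -0.03] -0.001
[-0.03, 12.93, -0.03] -0.001
```

View pics/scene1z.png

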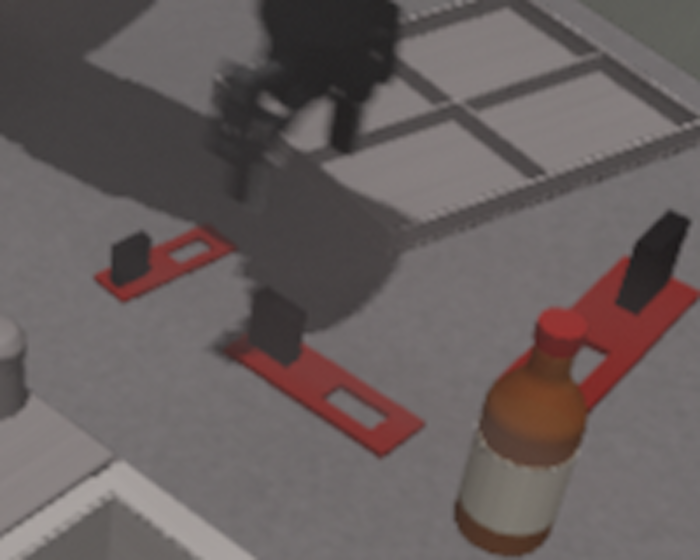

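View pics/top1z.png

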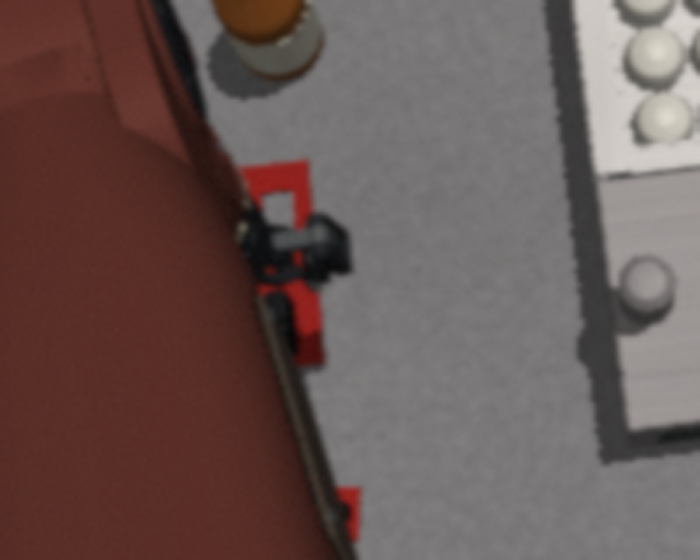

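Call:
play_rows(hand=[0, 0, 0, 0, 0, 0, 0, 0], delta_pos=[[0, 2.5, 0], [0, 5, 0], [0, 7.5, 0], [0, 10, 0], [0, 12, 0], [0, 12.9, 0], [0, 12.9, 0], [0, 12.9, 0]], turn=[0, 0, 0, 0, 0, 0, 0, 0])

```text
time: 3.4
eef_pos: [469.5, 320.3, 12.1]
tcp_rot: [0.436, 0.557, -0.556, -0.436]
force: [0.2, -0.7, 1.0]
gripper_width: 85.2
```

```bash
python3 - <<'E'
from plan import *
from h import *
applied([0,12.9,0],0);s=st()
i=snapshot("scene");cv2.imwrite(f"pics/scene2z.png",cv2.resize(i[120:280,320:520],None,fx=3.5,fy=3.5,interpolation=cv2.INTER_CUBIC))
E
```

```text
cmd now [469.12 320.23  11.31   1.81]
t3.40 tcp [469.5 320.3  12.1] F [ 0.2 -0.7  1. ] M [ 0.02 -0.   -0.03] w85.2
axes x,y,z cols
 [[-2.385e-01  6.000e-04 -9.711e-01]
 [ 9.711e-01  3.000e-04 -2.385e-01]
 [ 2.000e-04 -1.000e+00 -7.000e-04]]
```

View pics/scene2z.png

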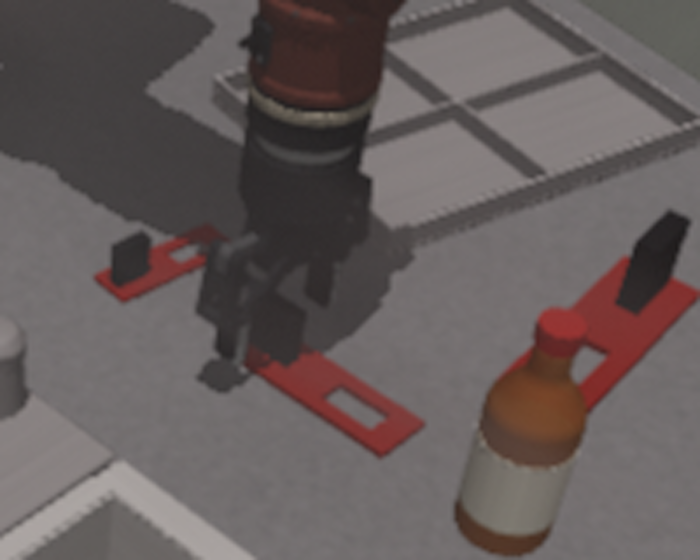

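Call:
play_rows(hand=[255, 255, 255, 255, 255, 255, 255, 255], delta_pos=[[0, 0, 0], [0, 0, 0], [0, 0, 0], [0, 0, 0], [0, 0, 0], [0, 0, 0], [0, 0, 0], [0, 0, 0]], turn=[0, 0, 0, 0, 0, 0, 0, 0], force=25)

```text
time: 4.25
eef_pos: [469.2, 320.3, 11.5]
tcp_rot: [0.436, 0.557, -0.556, -0.436]
force: [-0.8, -0.2, 3.1]
gripper_width: 13.7
```

```bash
python3 - <<'E'
from plan import *
from h import *
s=st()
i=snapshot("scene");cv2.imwrite(f"pics/scene3z.png",cv2.resize(i[120:280,320:520],None,fx=3.5,fy=3.5,interpolation=cv2.INTER_CUBIC))
E
```

```text
t4.25 tcp [469.2 320.3  11.5] F [-0.8 -0.2  3.1] M [-0.07  0.16 -0.03] w13.7
axes x,y,z cols
 [[-2.388e-01  2.000e-04 -9.711e-01]
 [ 9.711e-01  1.000e-04 -2.388e-01]
 [ 1.000e-04 -1.000e+00 -2.000e-04]]
```

View pics/scene3z.png

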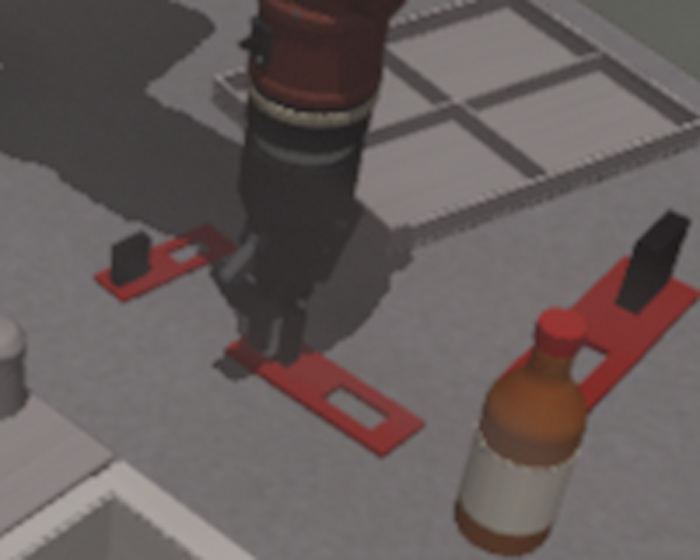

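Call:
play_rows(hand=[255, 255, 255, 255, 255, 255, 255, 255], delta_pos=[[0, -0.5, 0], [0, -2, 0], [0, -4, 0], [0, -7, 0], [0, -10, 0], [0, -13, 0], [0, -15, 0], [0, -16, 0]], turn=[0, 0, 0, 0, 0, 0, 0, 0])

```text
time: 5.1
eef_pos: [469.7, 320.5, 173.2]
tcp_rot: [0.437, 0.557, -0.556, -0.436]
force: [0.3, -0.0, -2.3]
gripper_width: 13.8
```

```bash
python3 - <<'E'
from plan import *
from h import *
applied([0,-16,0]);s=st()
i=snapshot("scene");cv2.imwrite(f"pics/scene4z.png",cv2.resize(i[50:280,320:560],None,fx=2.6,fy=2.6,interpolation=cv2.INTER_CUBIC))
E
```

```text
cmd now [469.12 320.23 171.3    1.81]
t5.10 tcp [469.7 320.5 173.2] F [ 0.3 -0.  -2.3] M [ 0.    0.05 -0.01] w13.8
axes x,y,z cols
 [[-2.389e-01  1.800e-03 -9.710e-01]
 [ 9.710e-01  9.000e-04 -2.389e-01]
 [ 4.000e-04 -1.000e+00 -2.000e-03]]
```

View pics/scene4z.png

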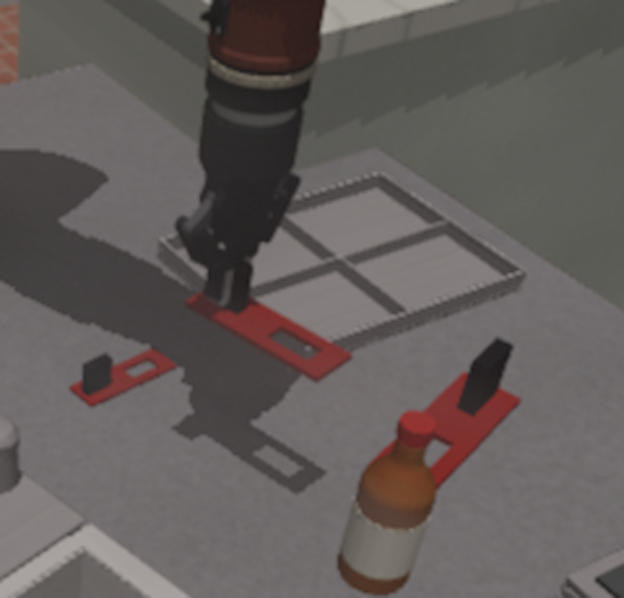

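```bash
python3 - <<'E'
from h import *
a=np.radians(14.25);U=np.array([np.cos(a),np.sin(a)]);V=np.array([-U[1],U[0]])
def uv(p):return (p[:2]@U).round(1),(p[:2]@V).round(1)
print('stud',uv(np.array([567.3,-1])))
# shaker: top centre in top view (478,180)->px ; scene dome top
p=onz('top',(478/2.9+149.65,180/2.9+199.65),140);print('steel',p.round(),uv(p))
q=onz('scene',(345/2.9+199.65,158/2.9+179.65),90);print('steel base scene',q.round(),uv(q))
p=onz('top',(722/2.9+149.65,90/2.9+199.65),140);print('pepper',p.round(),uv(p))
q=onz('scene',(174/2.9+199.65,338/2.9+179.65),90);print('pepper base scene',q.round(),uv(q))
for nm,px in(('sauce',(210,193)),('cup',(511,216)),('bowl',(482,297))):
    p=onz('top',px,0);print(nm,p.round(),uv(p))
i=snapshot('scene');r=red(i)
cs=[c for c in cv2.findContours(r,0,1)[0] if cv2.contourArea(c)>150]
for c in cs:
    w=np.array([onz('scene',p[0],166.7)[:2] for p in c],np.float32);print(c.reshape(-1,2).mean(0).round(),cv2.minAreaRect(w))
st()
E
```

```text
stud (np.float64(549.6), np.float64(-140.6))
steel [501.  82. 140.] (np.float64(505.5), np.float64(-43.7))
steel base scene [504.  83.  90.] (np.float64(509.1), np.float64(-43.8))
pepper [590. -90. 140.] (np.float64(550.1), np.float64(-232.6))
pepper base scene [602. -95.  90.] (np.float64(560.3), np.float64(-240.0))
sauce [668. 358.   0.] (np.float64(735.1), np.float64(182.2))
cup [ 698. -372.    0.] (np.float64(584.9), np.float64(-532.1))
bowl [ 493. -314.    0.] (np.float64(400.4), np.float64(-425.3))
[493. 214.] ((681.7271118164062, 376.1471252441406), (56.117095947265625, 135.05307006835938), 20.047054290771484)
t5.20 tcp [469.6 320.5 172.2] F [ 0.4 -0.4 -2.2] M [ 0.01  0.03 -0.01] w13.6
axes x,y,z cols
 [[-2.388e-01  1.500e-03 -9.711e-01]
 [ 9.711e-01  7.000e-04 -2.388e-01]
 [ 4.000e-04 -1.000e+00 -1.600e-03]]
```

```bash
python3 - <<'E'
from plan import *
c=get();c[3]=1.8126;g=np.array([429.5,-36.0,220,-1.3221])
for k in range(3):
    n=c+(g-c)*(k+1)/3; n[2]=220
    json.dump((c+(g-c)*k/3 if k==0 else np.r_[(c+(g-c)*k/3)[:2],220,(c+(g-c)*k/3)[3]]).tolist(),open('t.json','w'))
    import plan; plan.F='t.json'; to(*n)
E
```

```text
total [-11.213  -4.869   4.125] 1.0449
[-11.21, -4.87, 4.13] 1.045
total [-9.197  0.    -7.627] 1.0449
[-9.2, 0.0, -7.63] 1.045
total [  1.979   0.    -11.782] 1.0449
[1.98, 0.0, -11.78] 1.045
```

Call:
play_rows(hand=[255, 255, 255, 255, 255, 255, 255, 255], delta_pos=[[-1.4, -2, 0.5], [-2.8, -4, 1], [-4.2, -4.9, 1.5], [-5.6, -4.9, 2.1], [-7, -4.9, 2.6], [-8.4, -4.9, 3.1], [-9.8, -4.9, 3.6], [-11.2, -4.9, 4.1]], turn=[0.13, 0.26, 0.39, 0.52, 0.65, 0.78, 0.91, 1.045], force=40)

```text
time: 6.0
eef_pos: [455.1, 200.9, 218.7]
tcp_rot: [-0.656, -0.262, 0.264, 0.657]
force: [0.3, -0.3, -2.3]
gripper_width: 13.6
```

Call:
play_rows(hand=[255, 255, 255, 255, 255, 255, 255, 255], delta_pos=[[-1.1, 0, -1], [-2.3, 0, -1.9], [-3.4, 0, -2.9], [-4.6, 0, -3.8], [-5.7, 0, -4.8], [-6.9, 0, -5.7], [-8, 0, -6.7], [-9.2, 0, -7.6]], turn=[0.13, 0.26, 0.39, 0.52, 0.65, 0.78, 0.91, 1.045])

```text
time: 6.8
eef_pos: [441.7, 82.5, 218.8]
tcp_rot: [0.7, -0.101, 0.099, -0.7]
force: [0.1, -0.1, -1.8]
gripper_width: 13.8
```

Call:
play_rows(hand=[255, 255, 255, 255, 255, 255, 255, 255], delta_pos=[[0.2, 0, -1.5], [0.5, 0, -3], [0.8, 0, -4.5], [1, 0, -5.9], [1.3, 0, -7.4], [1.5, 0, -8.9], [1.7, 0, -10.4], [2, 0, -11.8]], turn=[0.13, 0.26, 0.39, 0.52, 0.65, 0.78, 0.91, 1.045])

```text
time: 7.6
eef_pos: [428.4, -36.3, 218.9]
tcp_rot: [0.557, -0.437, 0.435, -0.556]
force: [0.2, -0.2, -2.9]
gripper_width: 13.4
```

```bash
python3 - <<'E'
from plan import *
from h import *
applied([-11.2,-4.9,4.1],1.045);applied([-9.2,0,-7.6],1.045);applied([2,0,-11.8],1.045)
s=st();to(429.5,-36,150,-1.3221)
for n in("scene","top"):
    i=snapshot(n);cv2.imwrite(f"pics/{n}5.png",i)
E
```

```text
cmd now [456.06 201.68 220.3    0.77]
cmd now [ 4.4256e+02  8.3110e+01  2.2030e+02 -2.8000e-01]
cmd now [429.41 -35.85 220.3   -1.32]
t7.60 tcp [428.4 -36.3 218.9] F [ 0.2 -0.2 -2.9] M [ 0.01 -0.17 -0.01] w13.4
axes x,y,z cols
 [[ 2.399e-01 -2.400e-03  9.708e-01]
 [-9.708e-01  6.000e-04  2.399e-01]
 [-1.200e-03 -1.000e+00 -2.200e-03]]
total [1.700e-02 7.031e+00 5.000e-03] -0.0009
[0.02, 7.03, 0.01] -0.001
```

View pics/scene5.png

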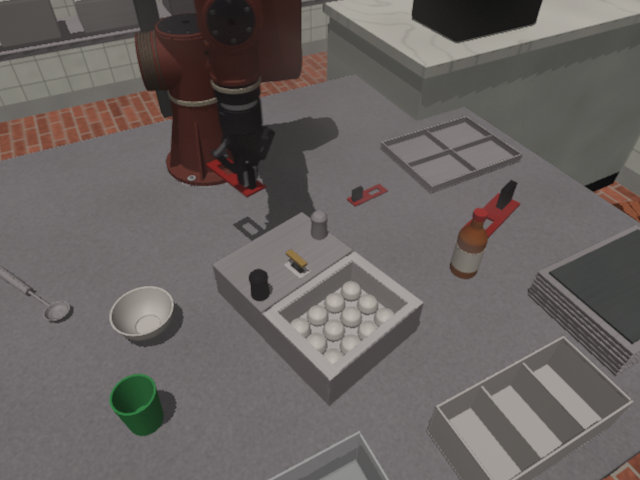

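View pics/top5.png

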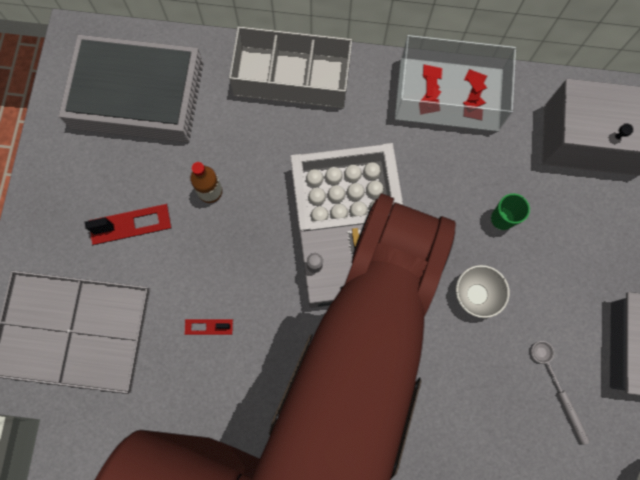

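Call:
play_rows(hand=[255, 255, 255, 255, 255, 255, 255, 255], delta_pos=[[0, 2, 0], [0, 4, 0], [0, 6, 0], [0, 8, 0], [0, 9.5, 0], [0, 10.5, 0], [0, 11, 0], [0, 11, 0]], turn=[0, 0, 0, 0, 0, 0, 0, 0], force=25)

```text
time: 8.5
eef_pos: [429.0, -35.5, 109.8]
tcp_rot: [0.558, -0.434, 0.434, -0.558]
force: [-0.8, 1.2, -1.9]
gripper_width: 13.1
```

```bash
python3 - <<'E'
from plan import *
from h import *
applied([0,11,0]);s=st()
i=snapshot("scene");cv2.imwrite("pics/scene6.png",i);cv2.imwrite("pics/scene6z.png",cv2.resize(i[120:320,150:350],None,fx=3,fy=3,interpolation=cv2.INTER_CUBIC))
E
```

```text
cmd now [429.41 -35.85 110.3   -1.32]
t8.50 tcp [429.  -35.5 109.8] F [-0.8  1.2 -1.9] M [ 0.02 -0.11  0.  ] w13.1
axes x,y,z cols
 [[ 2.464e-01 -1.100e-03  9.692e-01]
 [-9.692e-01  4.000e-04  2.464e-01]
 [-6.000e-04 -1.000e+00 -9.000e-04]]
```

View pics/scene6z.png

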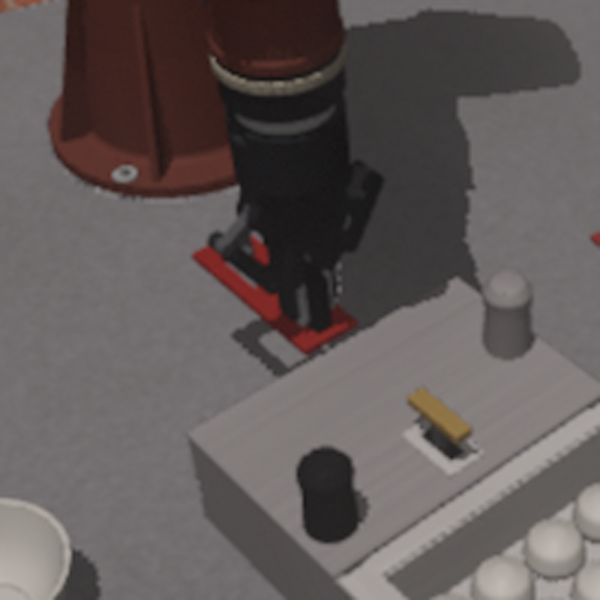

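```bash
python3 - <<'E'
from h import *
a=np.radians(14.25);U=np.array([np.cos(a),np.sin(a)]);V=np.array([-U[1],U[0]])
for px,z in(((306,343),103.3),((355,318),103.3),((306,351),98.3),((190,435),90),((460,280),90)):
    p=onz('scene',(px[0]/3+149.7,px[1]/3+119.7),z);print(px,p.round(1),(p[:2]@U).round(1),(p[:2]@V).round(1))
E
```

```text
(306, 343) [451.1 -47.4 103.3] 425.6 -157.0
(355, 318) [443.4  -6.8 103.3] 428.0 -115.7
(306, 351) [453.6 -48.9  98.3] 427.6 -159.0
(190, 435) [ 484.3 -145.3   90. ] 433.7 -260.1
(460, 280) [427.5  84.3  90. ] 435.1 -23.6
```

```bash
python3 - <<'E'
from h import *
a=np.radians(14.25);U=np.array([np.cos(a),np.sin(a)]);V=np.array([-U[1],U[0]])
i=cv2.imread("pics/scene0.png");t=cv2.imread("pics/top0.png")
cv2.imwrite("pics/edge_s.png",cv2.resize(i[205:285,205:315],None,fx=7,fy=7,interpolation=cv2.INTER_NEAREST))
cv2.imwrite("pics/edge_t.png",cv2.resize(t[270:320,300:420],None,fx=6,fy=6,interpolation=cv2.INTER_NEAREST))
for x,z in((-125,90),(-125,0),(38,90)):
  for y in(-120,120):
    P=np.r_[(549.6+x)*U+(y-140.6)*V,z];print(x,y,z,'scene',proj('scene',P).round(1),((proj('scene',P)-[205,205])*7).round(),'top',proj('top',P).round(1),((proj('top',P)-[300,270])*6).round())
E
```

```text
-125 -120 90 scene [210.3 262.4] [ 37. 402.] top [417.2 289.8] [703. 119.]
-125 120 90 scene [301.  210.2] [672.  36.] top [308.7 303.7] [ 52. 202.]
-125 -120 0 scene [216.7 291.3] [ 82. 604.] top [410.8 295.7] [665. 154.]
-125 120 0 scene [301.8 239. ] [677. 238.] top [309.  308.8] [ 54. 233.]
38 -120 90 scene [259.7 310.8] [383. 740.] top [405.2 218.7] [ 631. -308.]
38 120 90 scene [352.5 248.4] [1033.  304.] top [299.5 231.9] [  -3. -229.]
```

View pics/edge_s.png

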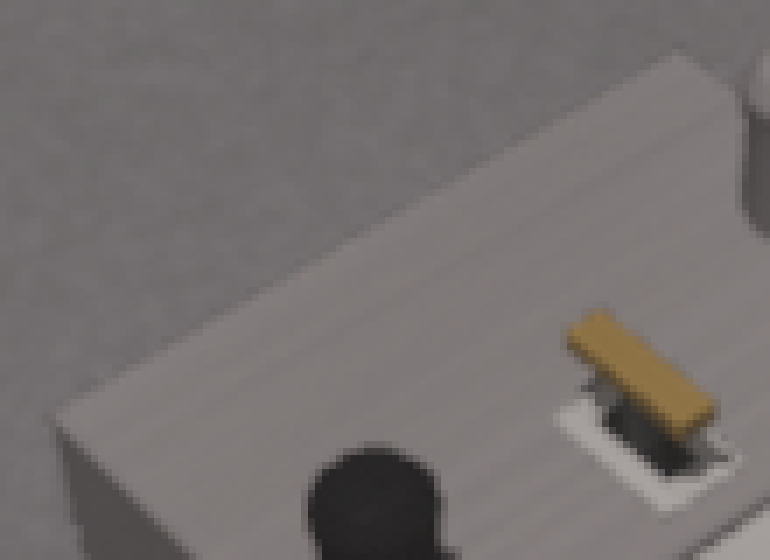

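View pics/edge_t.png

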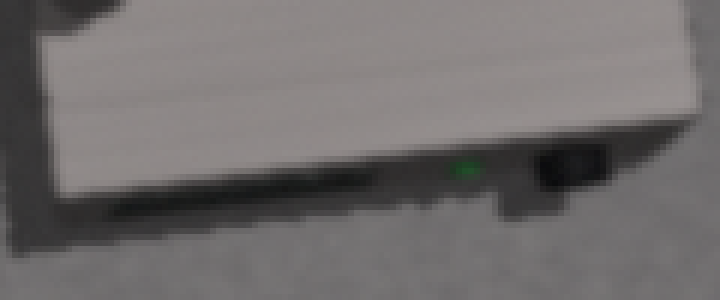

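Call:
play_rows(hand=[255, 255, 255, 255, 255, 255, 255, 255], delta_pos=[[0, 0, 0.3], [0, 0, 0.5], [0, 0.3, 0.5], [0, 0.6, 0.5], [0, 0.8, 0.5], [0, 0.9, 0.5], [0, 1, 0.5], [0, 1, 0.5]], turn=[0, 0, 0, 0, 0, 0, 0, 0])

```text
time: 9.35
eef_pos: [434.0, -34.6, 101.4]
tcp_rot: [0.558, -0.434, 0.434, -0.558]
force: [-7.1, 0.8, 19.0]
gripper_width: 13.3
```

```bash
python3 - <<'E'
from plan import *
from h import *
applied([0,1,.5]);s=st()
i=snapshot("scene");cv2.imwrite("pics/scene7.png",i);cv2.imwrite("pics/scene7z.png",cv2.resize(i[120:320,150:350],None,fx=3,fy=3,interpolation=cv2.INTER_CUBIC))
E
```

```text
cmd now [434.26 -34.62 100.3   -1.32]
t9.35 tcp [434.  -34.6 101.4] F [-7.1  0.8 19. ] M [ 0.37  1.34 -0.02] w13.3
axes x,y,z cols
 [[ 2.453e-01  1.000e-04  9.694e-01]
 [-9.694e-01 -2.000e-04  2.453e-01]
 [ 2.000e-04 -1.000e+00  0.000e+00]]
```

View pics/scene7z.png

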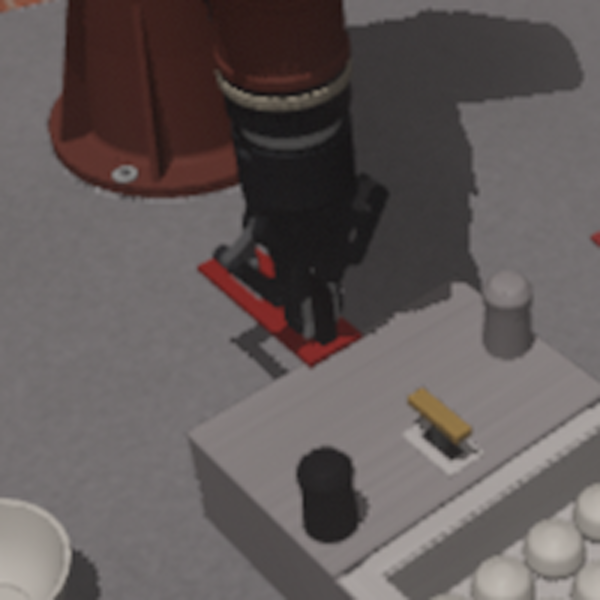

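Call:
play_rows(hand=[255, 255, 255, 255, 255, 255, 255, 255], delta_pos=[[0, 0, 0], [0, 0, 0], [0, 0.05, -0.05], [0, 0.1, -0.1], [0, 0.1, -0.15], [0, 0.15, -0.2], [0, 0.15, -0.2], [0, 0.15, -0.2]], turn=[0, 0, 0, 0, 0, 0, 0, 0], force=20)

```text
time: 10.2
eef_pos: [433.5, -34.8, 100.7]
tcp_rot: [-0.557, 0.434, -0.435, 0.559]
force: [-7.0, 4.2, 27.6]
gripper_width: 13.9
```

```bash
python3 - <<'E'
from plan import *
from h import *
applied([0,.15,-.2]);s=st()
i=snapshot("scene");cv2.imwrite("pics/scene8.png",i);cv2.imwrite("pics/scene8z.png",cv2.resize(i[160:280,200:320],None,fx=5,fy=5,interpolation=cv2.INTER_CUBIC))
E
```

```text
cmd now [432.32 -35.11  98.8   -1.32]
t10.20 tcp [433.5 -34.8 100.7] F [-7.   4.2 27.6] M [ 1.02  0.89 -0.01] w13.9
axes x,y,z cols
 [[ 2.456e-01  3.100e-03  9.694e-01]
 [-9.694e-01  6.000e-04  2.456e-01]
 [ 2.000e-04 -1.000e+00  3.200e-03]]
```

View pics/scene8z.png

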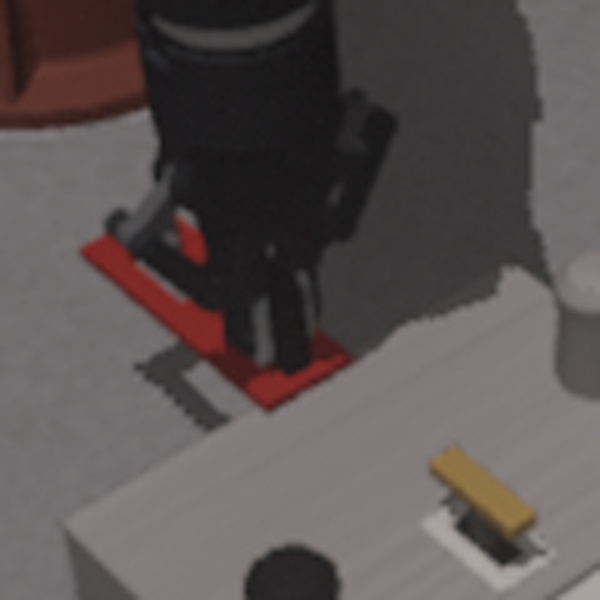

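Call:
play_rows(hand=[255, 255, 255, 255, 255, 255, 255, 255], delta_pos=[[0, 0, -0.05], [0, 0, -0.1], [0, 0, -0.15], [0, 0, -0.2], [0, 0, -0.25], [0, 0, -0.3], [0, 0, -0.3], [0, 0, -0.3]], turn=[0, 0, 0, 0, 0, 0, 0, 0], force=20)

```text
time: 11.05
eef_pos: [432.7, -35.7, 100.5]
tcp_rot: [-0.556, 0.433, -0.436, 0.56]
force: [3.4, 4.6, 12.1]
gripper_width: 14.2
```

```bash
python3 - <<'E'
from plan import *
from h import *
applied([0,0,-.3]);s=st()
E
```

```text
cmd now [429.41 -35.85  98.8   -1.32]
t11.05 tcp [432.7 -35.7 100.5] F [ 3.4  4.6 12.1] M [ 1.06 -1.2   0.06] w14.2
axes x,y,z cols
 [[ 2.458e-01  6.700e-03  9.693e-01]
 [-9.693e-01  8.000e-04  2.458e-01]
 [ 9.000e-04 -1.000e+00  6.700e-03]]
```

```bash
python3 - <<'E'
from h import *
i=snapshot("scene");cv2.imwrite("pics/scene9z.png",cv2.resize(i[160:280,200:320],None,fx=5,fy=5,interpolation=cv2.INTER_CUBIC));st()
i=snapshot("top");cv2.imwrite("pics/top9.png",i)
E
```

```text
t11.10 tcp [432.7 -35.7 100.5] F [ 4.5  4.  11.9] M [ 1.1  -1.25  0.07] w13.2
axes x,y,z cols
 [[ 2.458e-01  6.700e-03  9.693e-01]
 [-9.693e-01  8.000e-04  2.458e-01]
 [ 9.000e-04 -1.000e+00  6.700e-03]]
```

View pics/scene9z.png

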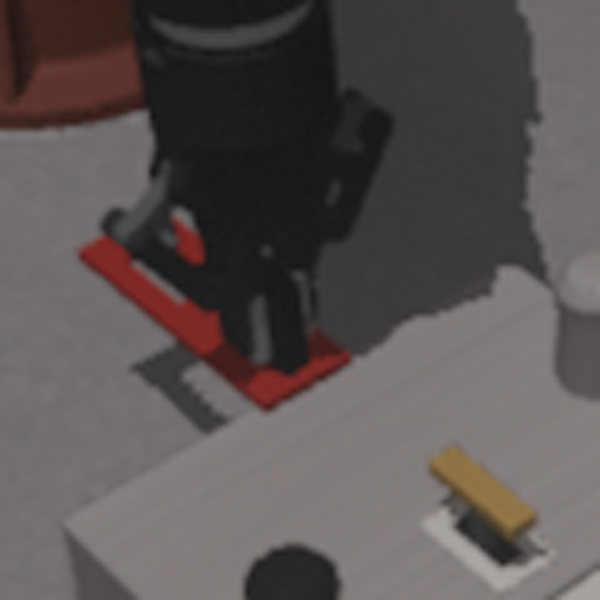

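Call:
play_rows(hand=[255, 255, 255, 255, 255, 255, 255, 255], delta_pos=[[0, 0.02, -0.05], [0, 0.05, -0.1], [0, 0.08, -0.1], [0, 0.1, -0.15], [0, 0.12, -0.2], [0, 0.15, -0.2], [0, 0.15, -0.2], [0, 0.15, -0.2]], turn=[0, 0, 0, 0, 0, 0, 0, 0], force=20)

```text
time: 11.95
eef_pos: [430.5, -36.4, 99.2]
tcp_rot: [-0.557, 0.433, -0.436, 0.559]
force: [1.9, 2.4, 16.4]
gripper_width: 13.5
```

```bash
python3 - <<'E'
from plan import *
from h import *
applied([0,.15,-.2]);s=st();print(s['joint_positions'].round(3),s['tau'].round(1))
i=snapshot("scene");cv2.imwrite("pics/scene10z.png",cv2.resize(i[160:280,200:320],None,fx=5,fy=5,interpolation=cv2.INTER_CUBIC))
E
```

```text
cmd now [427.47 -36.34  97.3   -1.32]
t11.95 tcp [430.5 -36.4  99.2] F [ 1.9  2.4 16.4] M [ 0.89 -0.89  0.04] w13.5
axes x,y,z cols
 [[ 2.456e-01  6.400e-03  9.694e-01]
 [-9.694e-01  2.000e-04  2.456e-01]
 [ 1.400e-03 -1.000e+00  6.300e-03]]
[-2.550e-01  2.450e-01 -6.050e-01  7.150e-01  2.000e-03  2.638e+00] [ -1.5 -36.5  20.7   0.8  -1.4   0. ]
```

View pics/scene10z.png

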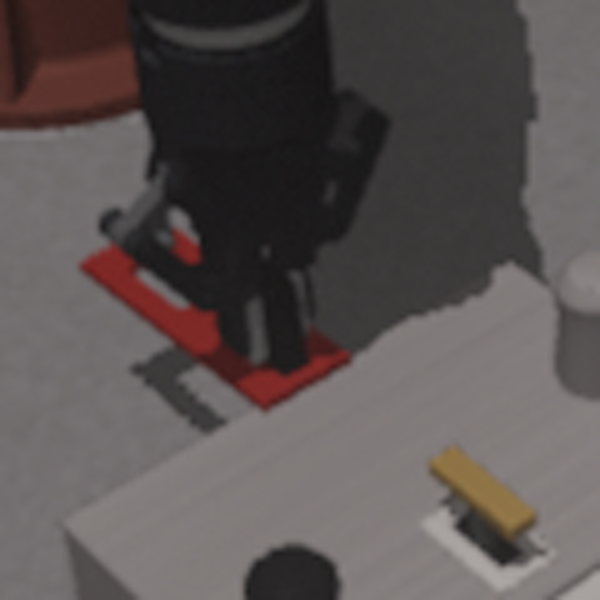

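Call:
play_rows(hand=[255, 255, 255, 255, 255, 255, 255, 255], delta_pos=[[0, 0.08, -0.1], [0, 0.15, -0.2], [0, 0.22, -0.3], [0, 0.3, -0.4], [0, 0.38, -0.5], [0, 0.45, -0.55], [0, 0.5, -0.6], [0, 0.55, -0.6]], turn=[0, 0, 0, 0, 0, 0, 0, 0], force=20)

```text
time: 12.8
eef_pos: [423.9, -38.2, 93.3]
tcp_rot: [-0.557, 0.433, -0.436, 0.559]
force: [-1.1, -0.1, 15.0]
gripper_width: 13.4
```

```bash
python3 - <<'E'
from plan import *
from h import *
applied([0,.55,-.6]);s=st()
i=snapshot("scene");cv2.imwrite("pics/scene11.png",i);cv2.imwrite("pics/scene11z.png",cv2.resize(i[160:280,200:320],None,fx=5,fy=5,interpolation=cv2.INTER_CUBIC))
E
```

```text
cmd now [421.65 -37.81  91.8   -1.32]
t12.80 tcp [423.9 -38.2  93.3] F [-1.1 -0.1 15. ] M [ 0.22 -0.47  0.02] w13.4
axes x,y,z cols
 [[ 2.453e-01  4.700e-03  9.694e-01]
 [-9.694e-01 -6.000e-04  2.453e-01]
 [ 1.800e-03 -1.000e+00  4.400e-03]]
```

View pics/scene11z.png

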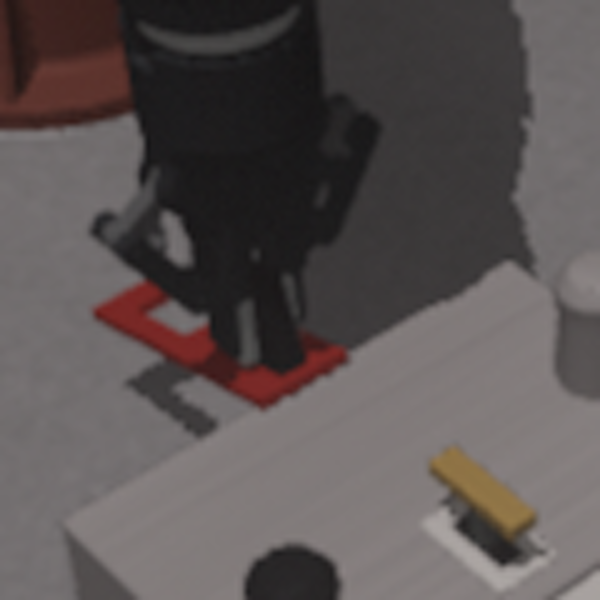

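Call:
play_rows(hand=[255, 255, 255, 255, 255, 255, 255, 255], delta_pos=[[0, 0.1, -0.08], [0, 0.2, -0.15], [0, 0.3, -0.22], [0, 0.4, -0.28], [0, 0.5, -0.34], [0, 0.6, -0.4], [0, 0.7, -0.45], [0, 0.7, -0.45]], turn=[0, 0, 0, 0, 0, 0, 0, 0], force=20)

```text
time: 13.65
eef_pos: [419.0, -39.5, 85.9]
tcp_rot: [-0.557, 0.433, -0.436, 0.558]
force: [0.4, -0.3, 10.1]
gripper_width: 13.5
```

```bash
python3 - <<'E'
from plan import *
from h import *
applied([0,.7,-.45]);s=st()
i=snapshot("scene");cv2.imwrite("pics/scene12.png",i);cv2.imwrite("pics/scene12z.png",cv2.resize(i[160:280,200:320],None,fx=5,fy=5,interpolation=cv2.INTER_CUBIC))
E
```

```text
cmd now [417.29 -38.91  84.8   -1.32]
t13.65 tcp [419.  -39.5  85.9] F [ 0.4 -0.3 10.1] M [-0.06 -0.32 -0.02] w13.5
axes x,y,z cols
 [[ 0.2451  0.0035  0.9695]
 [-0.9695 -0.001   0.2451]
 [ 0.0018 -1.      0.0031]]
```

View pics/scene12z.png

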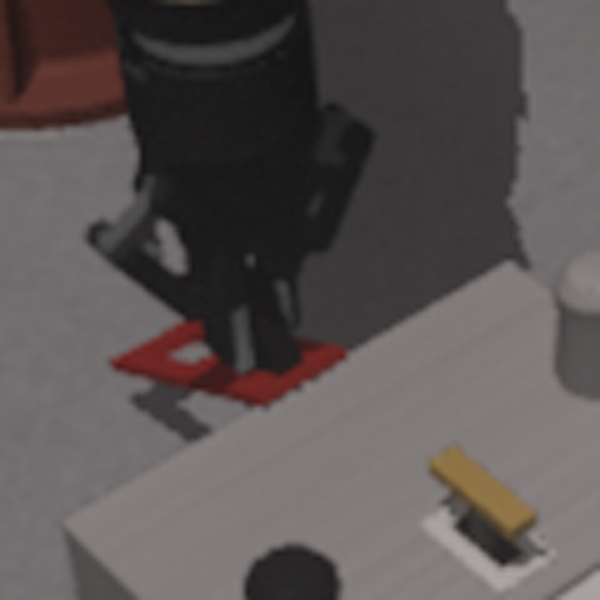

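Call:
play_rows(hand=[255, 255, 255, 255, 255, 255, 255, 255], delta_pos=[[0, 0, 0], [0, 0, 0], [0, -2, 0], [0, -5, 0], [0, -9, 0], [0, -13, 0], [0, -15.5, 0], [0, -16.5, 0]], turn=[0, 0, 0, 0, 0, 0, 0, 0], force=50)

```text
time: 14.5
eef_pos: [418.4, -39.2, 252.0]
tcp_rot: [-0.557, 0.433, -0.436, 0.558]
force: [-0.0, -0.3, -4.0]
gripper_width: 13.5
```

```bash
python3 - <<'E'
from plan import *
from h import *
applied([0,-16.5,0]);s=st()
i=snapshot("scene");cv2.imwrite("pics/scene13z.png",cv2.resize(i[100:260,180:340],None,fx=3.7,fy=3.7,interpolation=cv2.INTER_CUBIC))
c=get();g=np.array([524,-12.0,250,1.8195])
import plan
for k in range(3):
    a=c+(g-c)*k/3; b=c+(g-c)*(k+1)/3
    json.dump(a.tolist(),open('t.json','w')); plan.F='t.json'; to(*b)
E
```

```text
cmd now [417.29 -38.91 249.8   -1.32]
t14.50 tcp [418.4 -39.2 252. ] F [-0.  -0.3 -4. ] M [-0.02 -0.09  0.03] w13.5
axes x,y,z cols
 [[ 0.2453  0.0035  0.9695]
 [-0.9695 -0.001   0.2453]
 [ 0.0018 -1.      0.0032]]
total [ 3.000e-03 -6.000e-03  3.668e+00] -1.0475
[0.0, -0.01, 3.67] -1.047
total [ 3.179 -0.006  1.831] -1.0475
[3.18, -0.01, 1.83] -1.047
total [ 3.174 -0.006 -1.838] -1.0475
[3.17, -0.01, -1.84] -1.047
```

View pics/scene13z.png

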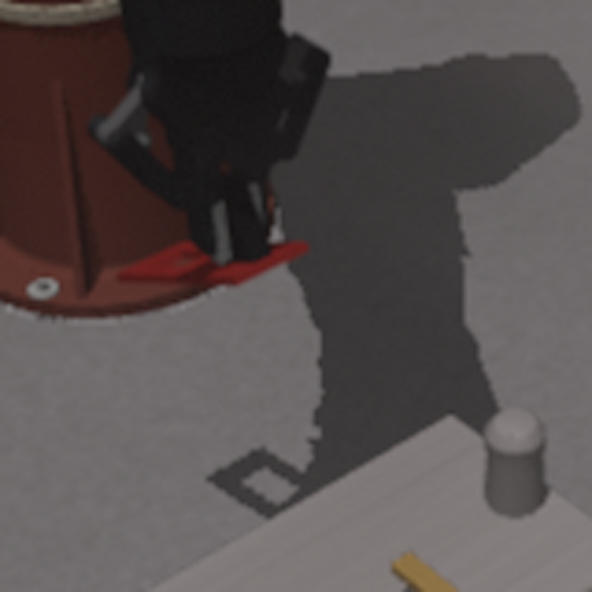

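Tilted keeper held clear of the deck (red plate at 120–310, 240–285 in the zoom). Now I turn it about so that the tongue faces the pan and go over the stud.

Call:
play_rows(hand=[255, 255, 255, 255, 255, 255, 255, 255], delta_pos=[[0, 0, 0.5], [0, 0, 0.9], [0, 0, 1.4], [0, 0, 1.8], [0, 0, 2.3], [0, 0, 2.7], [0, 0, 3.2], [0, 0, 3.7]], turn=[-0.13, -0.26, -0.39, -0.52, -0.65, -0.78, -0.91, -1.047])

```text
time: 15.35
eef_pos: [452.5, -29.6, 247.9]
tcp_rot: [-0.701, 0.096, -0.094, 0.701]
force: [0.7, 0.5, -1.1]
gripper_width: 13.5
```

Call:
play_rows(hand=[255, 255, 255, 255, 255, 255, 255, 255], delta_pos=[[0.4, 0, 0.2], [0.8, 0, 0.5], [1.2, 0, 0.7], [1.6, 0, 0.9], [2, 0, 1.1], [2.4, 0, 1.4], [2.8, 0, 1.6], [3.2, 0, 1.8]], turn=[-0.13, -0.26, -0.39, -0.52, -0.65, -0.78, -0.91, -1.047])

```text
time: 16.15
eef_pos: [488.2, -21.0, 247.8]
tcp_rot: [-0.654, -0.267, 0.269, 0.655]
force: [0.4, -0.2, -3.0]
gripper_width: 13.5
```

Call:
play_rows(hand=[255, 255, 255, 255, 255, 255, 255, 255], delta_pos=[[0.4, 0, -0.2], [0.8, 0, -0.5], [1.2, 0, -0.7], [1.6, 0, -0.9], [2, 0, -1.1], [2.4, 0, -1.4], [2.8, 0, -1.6], [3.2, 0, -1.8]], turn=[-0.13, -0.26, -0.39, -0.52, -0.65, -0.78, -0.91, -1.047])

```text
time: 16.95
eef_pos: [523.7, -11.7, 247.6]
tcp_rot: [-0.432, -0.558, 0.56, 0.434]
force: [-0.5, -1.4, -1.9]
gripper_width: 13.5
```

```bash
python3 - <<'E'
from plan import *
from h import *
applied([0,0,3.7],-1.047);applied([3.2,0,1.8],-1.047);applied([3.2,0,-1.8],-1.047);s=st()
for n in('scene','top'):
    i=snapshot(n);cv2.imwrite(f"pics/{n}14.png",i)
    cv2.imwrite(f"pics/{n}14z.png",cv2.resize(i[140:300,200:360] if n=='scene' else i[150:310,290:450],None,fx=3.7,fy=3.7,interpolation=cv2.INTER_CUBIC))
E
```

```text
cmd now [ 4.5316e+02 -2.9840e+01  2.4980e+02 -2.8000e-01]
cmd now [488.86 -21.24 249.8    0.77]
cmd now [524.35 -11.85 249.8    1.82]
t16.95 tcp [523.7 -11.7 247.6] F [-0.5 -1.4 -1.9] M [0.02 0.06 0.05] w13.5
axes x,y,z cols
 [[-2.498e-01 -3.100e-03 -9.683e-01]
 [ 9.683e-01  5.000e-04 -2.498e-01]
 [ 1.200e-03 -1.000e+00  2.900e-03]]
```

View pics/scene14z.png

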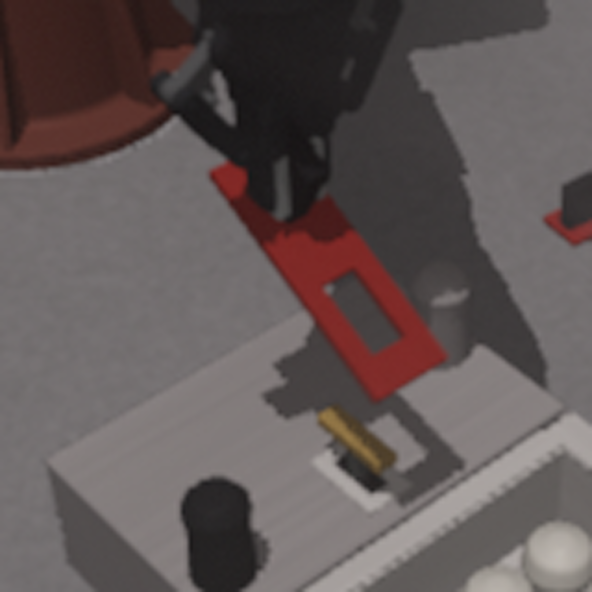

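View pics/top14z.png

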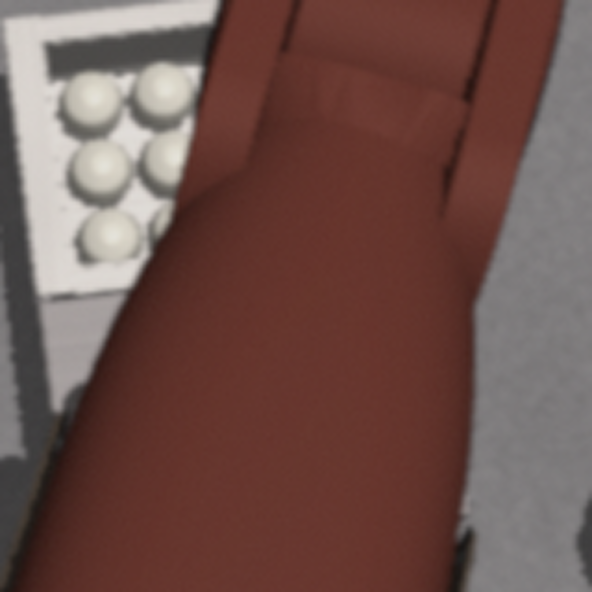

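```bash
python3 - <<'E'
from h import *
i=cv2.imread("pics/scene14.png");cv2.imwrite("pics/z14.png",cv2.resize(i[180:255,252:327],None,fx=8,fy=8,interpolation=cv2.INTER_CUBIC))
r=red(i);cs,hi=cv2.findContours(r,cv2.RETR_CCOMP,cv2.CHAIN_APPROX_NONE)
for c,h in zip(cs,hi[0]):
    x,y=c.reshape(-1,2).mean(0)
    if 250<x<330 and 180<y<260 and cv2.contourArea(c)>20:
        print('hole' if h[3]>=0 else 'outer',cv2.contourArea(c),cv2.approxPolyDP(c,2,True).reshape(-1,2).tolist())
E
```

```text
outer 1246.5 [[257, 186], [301, 247], [319, 237], [289, 194], [277, 201], [265, 192], [265, 185]]
hole 267.0 [[294, 212], [309, 230], [302, 236], [286, 218]]
```

View pics/z14.png

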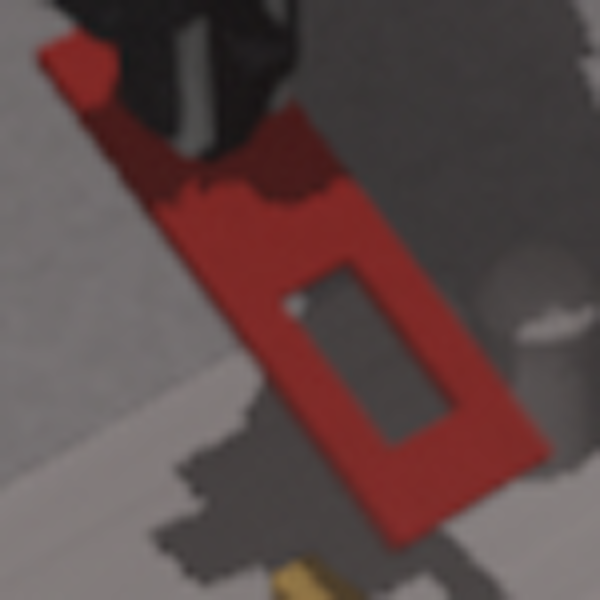

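```bash
cat > fit.py <<'E'
from h import *
from scipy.optimize import least_squares
from rig import ctrl
PL={'tL':(41.5,-23,5),'tR':(41.5,23,5),'tailL':(-100,-23,5),'eNL':(-21.5,-10.5,5),'eFL':(21.5,-10.5,5),'eNR':(-21.5,10.5,5),'eFR':(21.5,10.5,5)}
def Rk(th,yaw):return Rn.from_euler('ZY',[yaw,th]).as_matrix()
def fit(px,tcp,yaw=None,y0=14.25):
    names=list(px)
    def f(p):
        yw=np.radians(y0 if yaw is None else yaw) if True else 0
        if len(p)>4: yw=p[4]
        R=Rk(p[3],yw);return np.concatenate([proj('scene',R@np.array(PL[n])+p[:3])-px[n] for n in names])
    o=np.array(tcp)+[70,17,-60]
    for ini in([*o,.5],[*o,.5,np.radians(y0)]):
        s=least_squares(f,ini);p=s.x
        gp=np.array(tcp)+[0,0,18.7];yw=p[4] if len(p)>4 else np.radians(y0)
        print('origin',p[:3].round(1),'tilt',np.degrees(p[3]).round(1),'yaw',np.degrees(yw).round(2),'rms',np.sqrt(np.mean(s.fun**2)).round(2),'gp in keeper',(Rk(p[3],yw).T@(gp-p[:3])).round(1))
    return p
E
python3 - <<'E'
from fit import *
q={'tL':(397,545),'tR':(551,452),'tailL':(40,57),'eNL':(280,303),'eFL':(393,445)}
px={k:np.array([a/8+252-.44,b/8+180-.44]) for k,(a,b) in q.items()}
fit(px,[523.7,-11.7,247.6]);st()
E
```

```text
origin [561.6   6.5 195.1] tilt 27.9 yaw 14.25 rms 0.26 gp in keeper [-69.7  -8.3  43.6]
origin [563.8   5.6 197.2] tilt 27.0 yaw 13.6 rms 0.25 gp in keeper [-69.7  -7.4  42.1]
t17.05 tcp [523.9 -11.7 247.8] F [ 0.2 -0.7 -2.6] M [0.01 0.05 0.02] w13.8
axes x,y,z cols
 [[-2.468e-01 -2.700e-03 -9.691e-01]
 [ 9.691e-01  5.000e-04 -2.468e-01]
 [ 1.100e-03 -1.000e+00  2.500e-03]]
```

```bash
cat >> fit.py <<'E'
def fit2(px,tcp,yaw=14.25,fixz=None):
    names=list(px);gp=np.array(tcp)+[0,0,18.7];yw=np.radians(yaw)
    def org(p):
        R=Rk(p[0],yw);return R,gp-R@np.array([p[1],p[3] if len(p)>3 else 0,p[2] if fixz is None else fixz])
    def f(p):
        R,o=org(p);return np.concatenate([proj('scene',R@np.array(PL[n])+o)-px[n] for n in names])
    s=least_squares(f,[.5,-75,30.]);p=s.x
    print('tilt',np.degrees(p[0]).round(1),'gp x,z',p[1:].round(1),'rms',np.sqrt(np.mean(s.fun**2)).round(2),(s.fun.round(1)))
    return p
E
python3 - <<'E'
from fit import *
q={'tL':(397,545),'tR':(551,452),'tailL':(40,57),'eNL':(280,303),'eFL':(393,445)}
px={k:np.array([a/8+252-.44,b/8+180-.44]) for k,(a,b) in q.items()}
for y in(13.7,14.25,14.8):
    fit2(px,[523.9,-11.7,247.8],y);fit2(px,[523.9,-11.7,247.8],y,30.2)
E
```

```text
tilt 26.4 gp x,z [-72.7  29.3] rms 0.45 [ 0.5  0.3  0.6 -0.  -0.8 -0.3 -0.2 -0.4 -0.3  0.6]
tilt 25.9 gp x,z [-72.5  30. ] rms 0.47 [ 0.4  0.2  0.6 -0.1 -1.  -0.  -0.3 -0.3 -0.4  0.6]
tilt 27.2 gp x,z [-72.8  29.3] rms 0.49 [ 0.6  0.3  0.5 -0.1 -0.9 -0.4 -0.2 -0.4 -0.2  0.7]
tilt 26.7 gp x,z [-72.5  30. ] rms 0.5 [ 0.5  0.3  0.5 -0.1 -1.1 -0.1 -0.3 -0.3 -0.3  0.7]
tilt 28.0 gp x,z [-72.9  29.2] rms 0.53 [ 0.7  0.4  0.4 -0.1 -1.  -0.4 -0.2 -0.4 -0.2  0.7]
tilt 27.5 gp x,z [-72.6  30. ] rms 0.54 [ 0.7  0.4  0.4 -0.1 -1.2 -0.2 -0.3 -0.3 -0.3  0.7]
```

```bash
python3 - <<'E'
from plan import *
to(528.4,-10.9,182.5,1.8195)
E
```

```text
total [-0.007  6.731 -0.416] -0.0015
[-0.01, 6.73, -0.42] -0.001
```

Call:
play_rows(hand=[255, 255, 255, 255, 255, 255, 255, 255], delta_pos=[[0, 1, -0.2], [0, 2.5, -0.4], [0, 4, -0.4], [0, 5, -0.4], [0, 6, -0.4], [0, 6.7, -0.4], [0, 6.7, -0.4], [0, 6.7, -0.4]], turn=[0, 0, 0, 0, 0, 0, 0, 0])

```text
time: 17.85
eef_pos: [528.4, -10.9, 183.0]
tcp_rot: [0.435, 0.558, -0.558, -0.435]
force: [0.7, 0.2, -1.7]
gripper_width: 13.2
```

```bash
python3 - <<'E'
from plan import *
from h import *
applied([0,6.7,-.4]);s=st()
i=snapshot('scene');cv2.imwrite("pics/scene15.png",i);cv2.imwrite("pics/z15.png",cv2.resize(i[195:280,250:350],None,fx=7,fy=7,interpolation=cv2.INTER_CUBIC))
st()
E
```

```text
cmd now [528.23 -10.87 182.8    1.82]
t17.85 tcp [528.4 -10.9 183. ] F [ 0.7  0.2 -1.7] M [0.02 0.03 0.04] w13.2
axes x,y,z cols
 [[-2.443e-01  3.000e-04 -9.697e-01]
 [ 9.697e-01 -1.000e-04 -2.443e-01]
 [-1.000e-04 -1.000e+00 -3.000e-04]]
t17.90 tcp [528.6 -10.9 183.3] F [-0.8  0.9 -2.5] M [-0.06  0.06 -0.  ] w13.6
axes x,y,z cols
 [[-2.444e-01  8.000e-04 -9.697e-01]
 [ 9.697e-01 -1.000e-04 -2.444e-01]
 [-3.000e-04 -1.000e+00 -7.000e-04]]
```

View pics/z15.png

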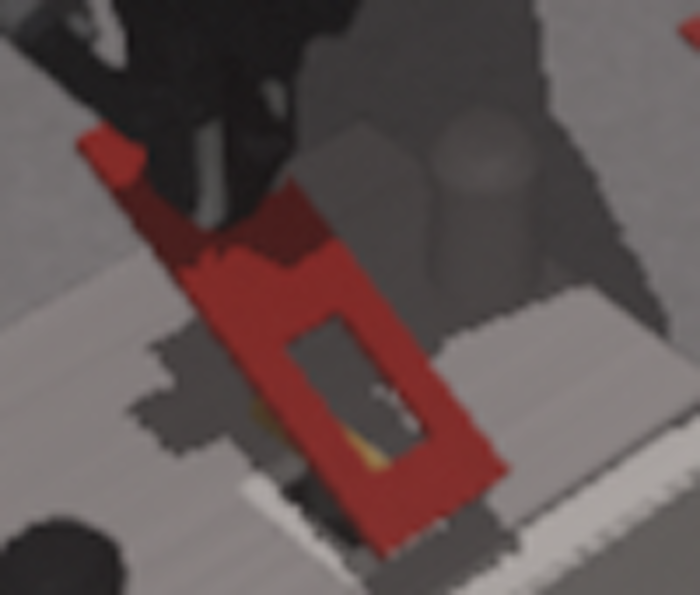

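```bash
python3 - <<'E'
from fit import *
q={'tL':(386,556),'tR':(509,467),'tailL':(78,144),'eNL':(285,350),'eFL':(374,471),'eNR':(341,312)}
px={k:np.array([a/7+250-.43,b/7+195-.43]) for k,(a,b) in q.items()}
tcp=np.array([528.5,-10.9,183.1])
p=fit2(px,tcp,14.2);fit(px,tcp,y0=14.2)
R=Rk(p[0],np.radians(14.2));gp=tcp+[0,0,18.7]
a=np.radians(14.25);U=np.array([np.cos(a),np.sin(a)]);V=np.array([-U[1],U[0]])
for x in(21.5,-21.5,41.5):
    w=gp+R@(np.array([x,0,0])-[p[1],0,p[2]]);print(x,'rel stud',(w[:2]@U-549.6).round(1),(w[:2]@V+140.6).round(1),(w[2]-90).round(1))
E
```

```text
tilt 26.0 gp x,z [-73.3  28.7] rms 0.39 [-0.  -0.   0.7  0.6 -0.5 -0.2 -0.6 -0.4  0.3  0.3 -0.1 -0.1]
origin [571.    6.4 133.7] tilt 26.6 yaw 14.2 rms 0.27 gp in keeper [-71.1  -6.4  40.5]
origin [567.2   8.  129.7] tilt 29.1 yaw 15.73 rms 0.22 gp in keeper [-72.1  -7.7  42.4]
21.5 rel stud 32.6 -0.1 44.4
-21.5 rel stud -6.1 -0.1 63.3
41.5 rel stud 50.6 -0.1 35.6
```

Call:
play_rows(hand=[255, 255, 255, 255, 255, 255, 255, 255], delta_pos=[[0, 0.5, 0], [0, 1, 0], [0, 1.5, 0], [0, 2, 0], [0, 2.4, 0], [0, 2.7, 0], [0, 2.9, 0], [0, 2.9, 0]], turn=[0, 0, 0, 0, 0, 0, 0, 0])

```text
time: 18.7
eef_pos: [528.1, -10.9, 153.6]
tcp_rot: [-0.434, -0.558, 0.558, 0.435]
force: [0.2, 0.3, -2.7]
gripper_width: 13.3
```

```bash
python3 - <<'E'
from plan import *
from h import *
applied([0,2.9,0]);s=st()
i=snapshot('scene');cv2.imwrite("pics/scene16.png",i);cv2.imwrite("pics/z16.png",cv2.resize(i[205:290,250:350],None,fx=7,fy=7,interpolation=cv2.INTER_CUBIC))
E
```

```text
cmd now [528.23 -10.87 153.8    1.82]
t18.70 tcp [528.1 -10.9 153.6] F [ 0.2  0.3 -2.7] M [-0.08  0.06  0.02] w13.3
axes x,y,z cols
 [[-2.447e-01 -4.000e-04 -9.696e-01]
 [ 9.696e-01  0.000e+00 -2.447e-01]
 [ 1.000e-04 -1.000e+00  4.000e-04]]
```

View pics/z16.png

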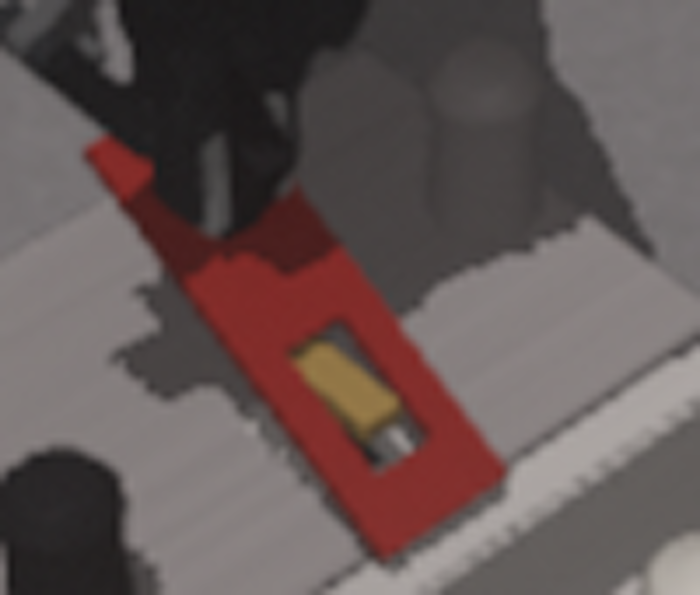

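Call:
play_rows(hand=[255, 255, 255, 255, 255, 255, 255, 255], delta_pos=[[0, 0, 0.2], [0, 0, 0.4], [0, 0, 0.6], [0, 0, 0.8], [0, 0, 1], [0, 0, 1.2], [0, 0, 1.2], [0, 0, 1.2]], turn=[0, 0, 0, 0, 0, 0, 0, 0])

```text
time: 19.55
eef_pos: [516.6, -13.8, 153.8]
tcp_rot: [0.435, 0.558, -0.558, -0.435]
force: [0.8, 0.2, -3.5]
gripper_width: 13.5
```

```bash
python3 - <<'E'
from plan import *
from h import *
applied([0,0,1.2]);s=st()
i=snapshot('scene');cv2.imwrite("pics/scene17.png",i);cv2.imwrite("pics/z17.png",cv2.resize(i[205:290,250:350],None,fx=7,fy=7,interpolation=cv2.INTER_CUBIC))
E
```

```text
cmd now [516.59 -13.81 153.8    1.82]
t19.55 tcp [516.6 -13.8 153.8] F [ 0.8  0.2 -3.5] M [0.   0.03 0.04] w13.5
axes x,y,z cols
 [[-2.446e-01  2.000e-04 -9.696e-01]
 [ 9.696e-01  0.000e+00 -2.446e-01]
 [-0.000e+00 -1.000e+00 -2.000e-04]]
```

View pics/z17.png

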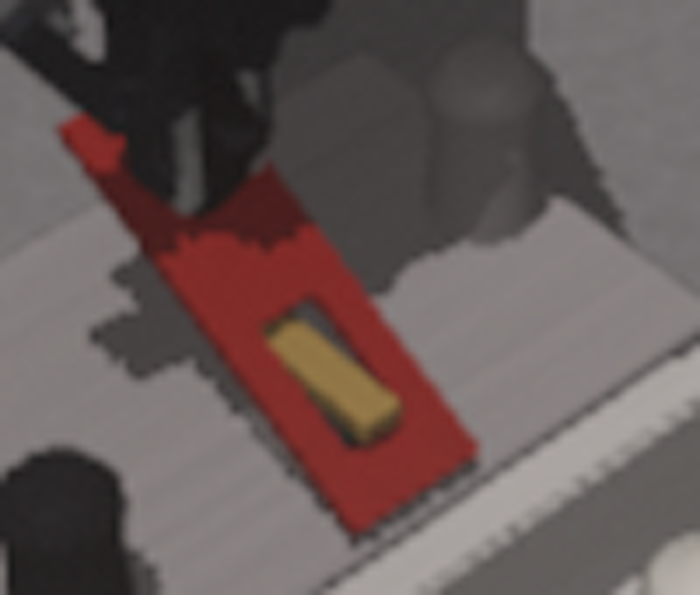

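Call:
play_rows(hand=[255, 255, 255, 255, 255, 255, 255, 255], delta_pos=[[0, 0, 0.2], [0, 0, 0.4], [0, 0, 0.6], [0, 0, 0.8], [0, 0, 0.9], [0, 0, 1], [0, 0, 1], [0, 0, 1]], turn=[0, 0, 0, 0, 0, 0, 0, 0])

```text
time: 20.4
eef_pos: [507.0, -16.3, 153.8]
tcp_rot: [0.435, 0.558, -0.558, -0.435]
force: [0.2, -0.4, -2.2]
gripper_width: 13.6
```

```bash
python3 - <<'E'
from plan import *
from h import *
applied([0,0,1]);s=st()
i=snapshot('scene');cv2.imwrite("pics/scene18.png",i);cv2.imwrite("pics/z18.png",cv2.resize(i[205:290,250:350],None,fx=7,fy=7,interpolation=cv2.INTER_CUBIC))
E
```

```text
cmd now [506.9  -16.26 153.8    1.82]
t20.40 tcp [507.  -16.3 153.8] F [ 0.2 -0.4 -2.2] M [ 0.02  0.01 -0.01] w13.6
axes x,y,z cols
 [[-2.446e-01  1.000e-04 -9.696e-01]
 [ 9.696e-01 -0.000e+00 -2.446e-01]
 [-0.000e+00 -1.000e+00 -1.000e-04]]
```

View pics/z18.png

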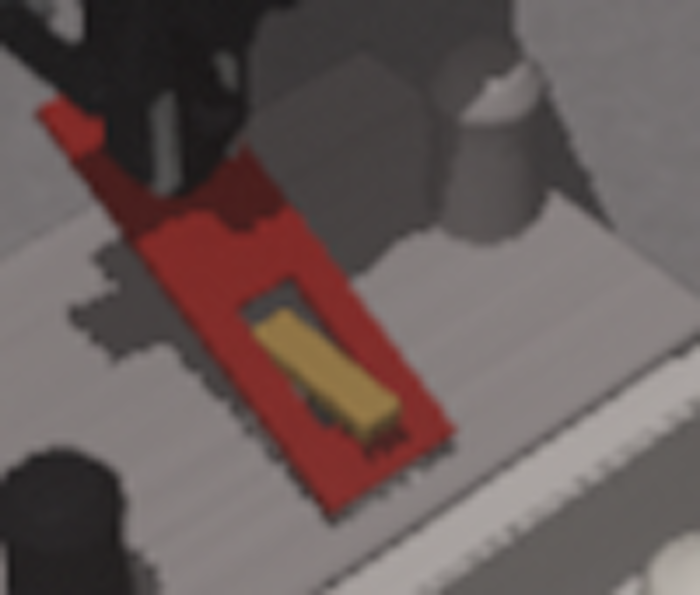

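Call:
play_rows(hand=[255, 255, 255, 255, 255, 255, 255, 255], delta_pos=[[0, 0.2, 0], [0, 0.4, 0], [0, 0.6, 0], [0, 0.85, 0.15], [0, 1.1, 0.3], [0, 1.35, 0.45], [0, 1.6, 0.6], [0, 1.6, 0.6]], turn=[0, 0, 0, 0, 0, 0, 0, 0], force=20)

```text
time: 21.25
eef_pos: [500.9, -17.9, 138.0]
tcp_rot: [-0.435, -0.558, 0.558, 0.434]
force: [-3.6, -0.6, 5.1]
gripper_width: 13.5
```

```bash
python3 - <<'E'
from plan import *
from h import *
applied([0,1.6,.6]);s=st()
i=snapshot('scene');cv2.imwrite("pics/scene19.png",i);cv2.imwrite("pics/z19.png",cv2.resize(i[205:290,250:350],None,fx=7,fy=7,interpolation=cv2.INTER_CUBIC))
E
```

```text
cmd now [501.08 -17.72 137.8    1.82]
t21.25 tcp [500.9 -17.9 138. ] F [-3.6 -0.6  5.1] M [-0.04  0.33  0.03] w13.5
axes x,y,z cols
 [[-2.446e-01  1.000e-04 -9.696e-01]
 [ 9.696e-01 -3.000e-04 -2.446e-01]
 [-3.000e-04 -1.000e+00 -1.000e-04]]
```

View pics/z19.png

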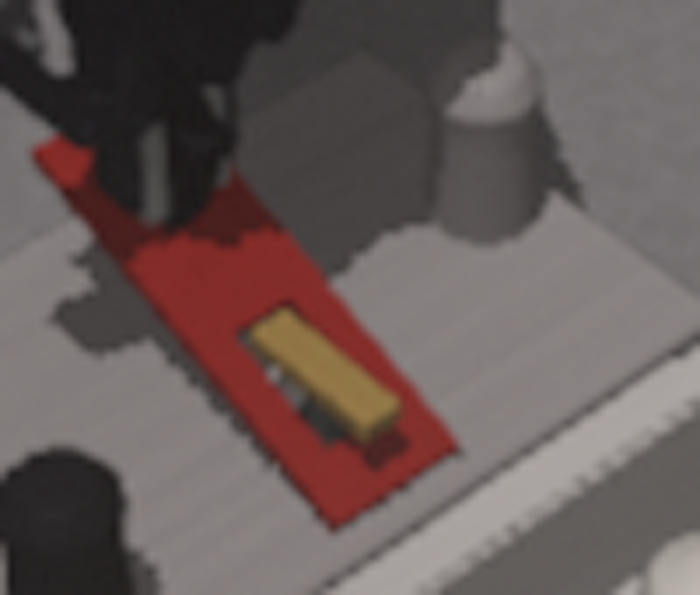

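Call:
play_rows(hand=[255, 255, 255, 255, 255, 255, 255, 255], delta_pos=[[0, 0.15, 0.15], [0, 0.35, 0.28], [0, 0.6, 0.42], [0, 0.85, 0.54], [0, 1.1, 0.66], [0, 1.35, 0.77], [0, 1.6, 0.87], [0, 1.8, 0.95]], turn=[0, 0, 0, 0, 0, 0, 0, 0], force=20)

```text
time: 22.1
eef_pos: [491.5, -20.2, 119.7]
tcp_rot: [-0.435, -0.558, 0.558, 0.435]
force: [-3.2, -0.7, 4.4]
gripper_width: 13.7
```

```bash
python3 - <<'E'
from plan import *
from h import *
applied([0,1.8,.95]);s=st()
i=snapshot('scene');cv2.imwrite("pics/scene20.png",i);cv2.imwrite("pics/z20.png",cv2.resize(i[205:290,250:350],None,fx=7,fy=7,interpolation=cv2.INTER_CUBIC))
E
```

```text
cmd now [491.87 -20.05 119.8    1.82]
t22.10 tcp [491.5 -20.2 119.7] F [-3.2 -0.7  4.4] M [-0.03  0.2   0.03] w13.7
axes x,y,z cols
 [[-2.445e-01 -3.000e-04 -9.697e-01]
 [ 9.697e-01 -3.000e-04 -2.445e-01]
 [-2.000e-04 -1.000e+00  4.000e-04]]
```

View pics/z20.png

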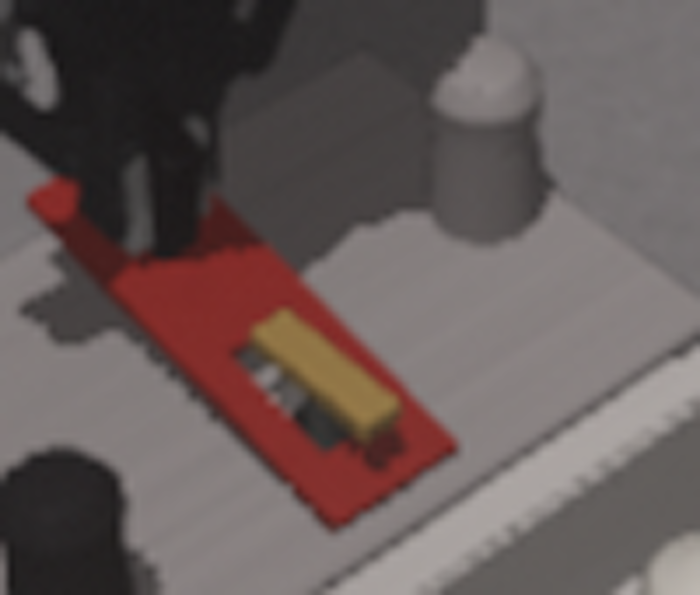

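Call:
play_rows(hand=[255, 255, 255, 255, 255, 255, 255, 255], delta_pos=[[0, 0.2, 0.07], [0, 0.4, 0.14], [0, 0.6, 0.2], [0, 0.8, 0.26], [0, 1, 0.32], [0, 1.2, 0.37], [0, 1.4, 0.42], [0, 1.6, 0.47]], turn=[0, 0, 0, 0, 0, 0, 0, 0], force=20)

```text
time: 22.95
eef_pos: [487.3, -21.2, 103.6]
tcp_rot: [0.435, 0.558, -0.558, -0.435]
force: [-2.3, 0.0, 3.3]
gripper_width: 13.4
```

```bash
python3 - <<'E'
from plan import *
from h import *
applied([0,1.6,.47]);s=st()
i=snapshot('scene');cv2.imwrite("pics/scene21.png",i);cv2.imwrite("pics/z21.png",cv2.resize(i[205:290,250:350],None,fx=7,fy=7,interpolation=cv2.INTER_CUBIC))
E
```

```text
cmd now [487.31 -21.2  103.8    1.82]
t22.95 tcp [487.3 -21.2 103.6] F [-2.3  0.   3.3] M [-0.    0.04  0.01] w13.4
axes x,y,z cols
 [[-0.2447  0.     -0.9696]
 [ 0.9696 -0.     -0.2447]
 [-0.     -1.     -0.    ]]
```

View pics/z21.png

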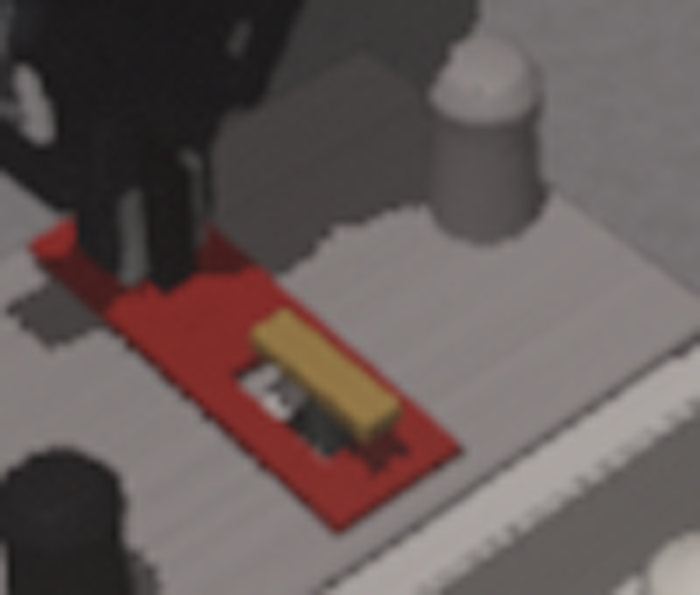

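Call:
play_rows(hand=[255, 255, 255, 255, 255, 255, 255, 255], delta_pos=[[0, 0.05, 0.01], [0, 0.1, 0.02], [0, 0.14, 0.03], [0, 0.18, 0.04], [0, 0.21, 0.04], [0, 0.24, 0.04], [0, 0.26, 0.04], [0, 0.26, 0.04]], turn=[0, 0, 0, 0, 0, 0, 0, 0], force=20)

```text
time: 23.8
eef_pos: [486.9, -21.3, 101.2]
tcp_rot: [0.435, 0.558, -0.558, -0.435]
force: [-3.5, 0.6, 3.5]
gripper_width: 13.5
```

```bash
python3 - <<'E'
from plan import *
from h import *
applied([0,.26,.04]);s=st()
i=snapshot('scene');cv2.imwrite("pics/scene22.png",i);cv2.imwrite("pics/z22.png",cv2.resize(i[205:290,250:350],None,fx=7,fy=7,interpolation=cv2.INTER_CUBIC))
E
```

```text
cmd now [486.92 -21.3  101.21   1.82]
t23.80 tcp [486.9 -21.3 101.2] F [-3.5  0.6  3.5] M [-0.1   0.07 -0.04] w13.5
axes x,y,z cols
 [[-0.2447  0.     -0.9696]
 [ 0.9696 -0.     -0.2447]
 [-0.     -1.     -0.    ]]
```

View pics/z22.png

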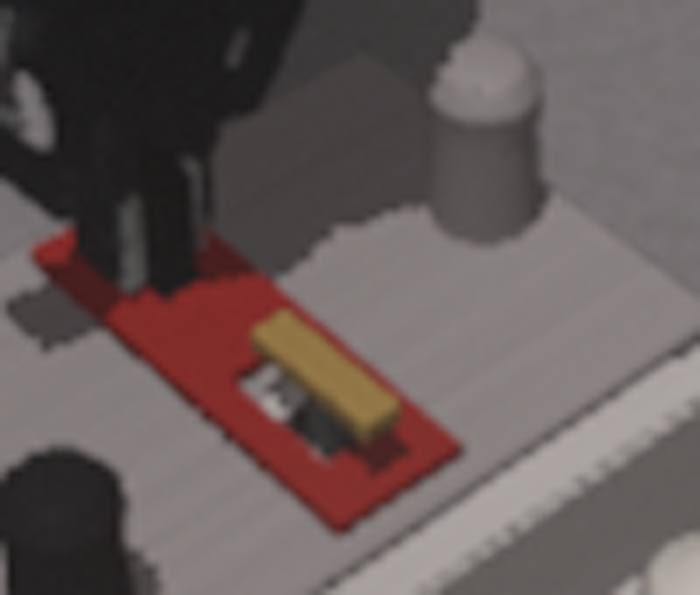

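Call:
play_rows(hand=[255, 255, 255, 255, 255, 255, 255, 255], delta_pos=[[0, 0.02, 0], [0, 0.04, 0], [0, 0.06, 0], [0, 0.08, 0], [0, 0.1, 0], [0, 0.1, 0], [0, 0.1, 0], [0, 0.1, 0]], turn=[0, 0, 0, 0, 0, 0, 0, 0])

```text
time: 24.65
eef_pos: [487.0, -21.3, 100.2]
tcp_rot: [0.435, 0.558, -0.558, -0.435]
force: [-2.8, -1.2, 3.9]
gripper_width: 13.5
```

```bash
python3 - <<'E'
from plan import *
from h import *
applied([0,.1,0]);s=st()
E
```

```text
cmd now [486.92 -21.3  100.21   1.82]
t24.65 tcp [487.  -21.3 100.2] F [-2.8 -1.2  3.9] M [-0.08  0.02 -0.  ] w13.5
axes x,y,z cols
 [[-2.447e-01  1.000e-04 -9.696e-01]
 [ 9.696e-01 -0.000e+00 -2.447e-01]
 [-0.000e+00 -1.000e+00 -1.000e-04]]
```

Call:
play_rows(hand=[255, 255, 255, 255, 255, 255, 255, 255], delta_pos=[[0, 0.02, 0], [0, 0.04, 0], [0, 0.06, 0], [0, 0.08, 0], [0, 0.1, 0], [0, 0.1, 0], [0, 0.1, 0], [0, 0.1, 0]], turn=[0, 0, 0, 0, 0, 0, 0, 0])

```text
time: 25.45
eef_pos: [487.0, -21.3, 99.2]
tcp_rot: [0.435, 0.558, -0.558, -0.435]
force: [-2.5, -1.3, 3.4]
gripper_width: 13.7
```

```bash
python3 - <<'E'
from plan import *
from h import *
applied([0,.1,0]);s=st()
i=snapshot('scene');cv2.imwrite("pics/scene23.png",i);cv2.imwrite("pics/z23.png",cv2.resize(i[225:285,250:320],None,fx=10,fy=10,interpolation=cv2.INTER_CUBIC))
E
```

```text
cmd now [486.92 -21.3   99.21   1.82]
t25.45 tcp [487.  -21.3  99.2] F [-2.5 -1.3  3.4] M [0.04 0.09 0.05] w13.7
axes x,y,z cols
 [[-0.2447  0.     -0.9696]
 [ 0.9696  0.     -0.2447]
 [ 0.     -1.     -0.    ]]
```

View pics/z23.png

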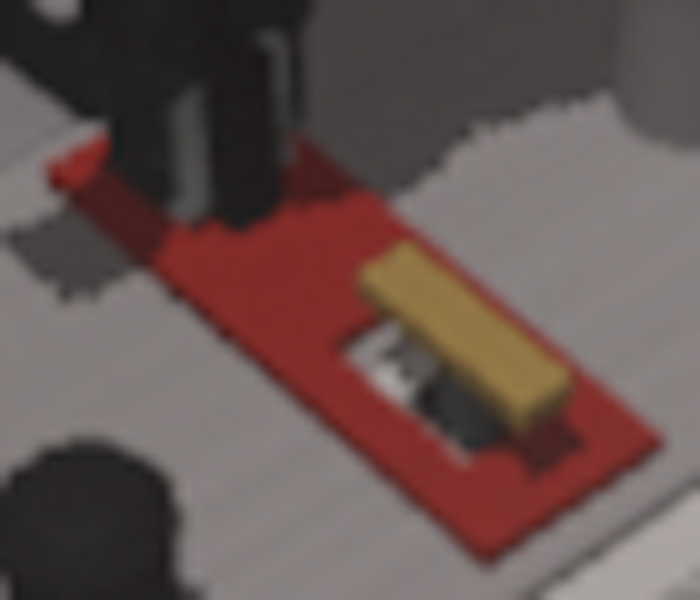

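```bash
python3 - <<'E'
from fit import *
q={'tL':(487,553),'tR':(662,440),'tailL':(50,172),'eNL':(345,348),'eFL':(473,462)}
px={k:np.array([a/10+250-.45,b/10+225-.45]) for k,(a,b) in q.items()}
tcp=np.array([487,-21.3,99.2])
fit2(px,tcp,14.2)
a=np.radians(14.25);U=np.array([np.cos(a),np.sin(a)]);V=np.array([-U[1],U[0]])
for k,v in px.items():
    w=onz('scene',v,95);print(k,(w[:2]@U-549.6).round(1),(w[:2]@V+140.6).round(1))
E
```

```text
tilt -0.2 gp x,z [-75.6  25.8] rms 0.48 [ 0.4  0.2  0.7 -0.4 -0.3  0.1 -1.1 -0.1  0.   0.3]
tL 31.8 -22.0
tR 32.5 22.7
tailL -108.8 -21.3
eNL -28.6 -7.7
eFL 12.0 -8.7
```

Call:
play_rows(hand=[255, 255, 255, 255, 255, 255, 255, 255], delta_pos=[[0, 0.02, 0], [0, 0.04, 0], [0, 0.06, 0], [0, 0.08, 0], [0, 0.1, 0], [0, 0.1, 0], [0, 0.1, 0], [0, 0.1, 0]], turn=[0, 0, 0, 0, 0, 0, 0, 0])

```text
time: 26.3
eef_pos: [487.0, -21.3, 98.2]
tcp_rot: [0.435, 0.558, -0.558, -0.435]
force: [-2.7, -0.9, 4.0]
gripper_width: 13.4
```

```bash
python3 - <<'E'
from plan import *
from h import *
applied([0,.1,0]);s=st()
E
```

```text
cmd now [486.92 -21.3   98.21   1.82]
t26.30 tcp [487.  -21.3  98.2] F [-2.7 -0.9  4. ] M [ 0.05  0.06 -0.02] w13.4
axes x,y,z cols
 [[-0.2447  0.     -0.9696]
 [ 0.9696  0.     -0.2447]
 [ 0.     -1.     -0.    ]]
```

Call:
play_rows(hand=[255, 255, 255, 255, 255, 255, 255, 255], delta_pos=[[0, 0.02, 0], [0, 0.04, 0], [0, 0.06, 0], [0, 0.08, 0], [0, 0.1, 0], [0, 0.1, 0], [0, 0.1, 0], [0, 0.1, 0]], turn=[0, 0, 0, 0, 0, 0, 0, 0])

```text
time: 27.1
eef_pos: [486.9, -21.3, 97.8]
tcp_rot: [0.435, 0.558, -0.558, -0.434]
force: [-6.3, 0.1, 14.1]
gripper_width: 13.4
```

```bash
python3 - <<'E'
from plan import *
from h import *
applied([0,.1,0]);s=st()
i=snapshot('scene');cv2.imwrite("pics/scene24.png",i);cv2.imwrite("pics/z24.png",cv2.resize(i[225:285,250:320],None,fx=10,fy=10,interpolation=cv2.INTER_CUBIC))
E
```

```text
cmd now [486.92 -21.3   97.21   1.82]
t27.10 tcp [486.9 -21.3  97.8] F [-6.3  0.1 14.1] M [0.1  0.75 0.01] w13.4
axes x,y,z cols
 [[-2.447e-01  4.000e-04 -9.696e-01]
 [ 9.696e-01 -2.000e-04 -2.447e-01]
 [-2.000e-04 -1.000e+00 -3.000e-04]]
```

View pics/z24.png

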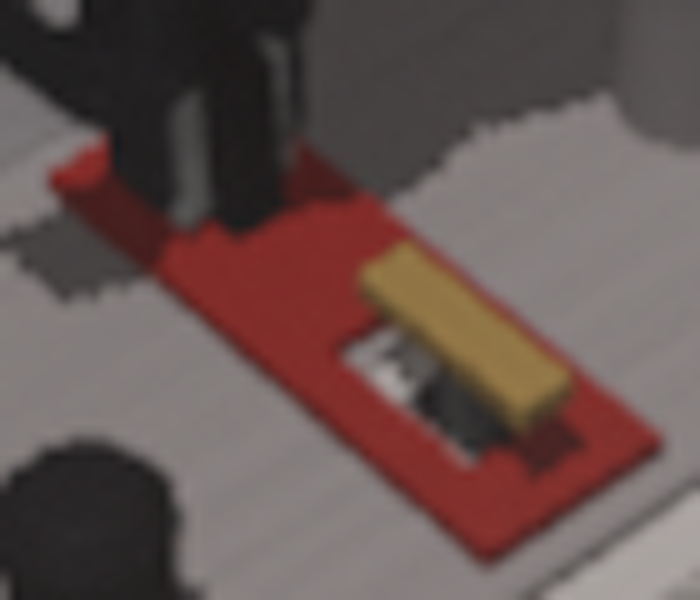

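Call:
play_rows(hand=[255, 255, 255, 255, 255, 255, 255, 255], delta_pos=[[0, -0.06, 0], [0, -0.06, 0], [0, -0.06, -0.3], [0, -0.06, -0.6], [0, -0.06, -0.9], [0, -0.06, -1.2], [0, -0.06, -1.5], [0, -0.06, -1.5]], turn=[0, 0, 0, 0, 0, 0, 0, 0], force=25)

```text
time: 27.95
eef_pos: [502.0, -17.6, 97.9]
tcp_rot: [0.435, 0.558, -0.558, -0.434]
force: [-0.8, 0.1, 4.7]
gripper_width: 13.3
```

```bash
python3 - <<'E'
from plan import *
from h import *
applied([0,-.06,-1.5]);s=st()
i=snapshot('scene');cv2.imwrite("pics/scene25.png",i);cv2.imwrite("pics/z25.png",cv2.resize(i[225:285,250:320],None,fx=10,fy=10,interpolation=cv2.INTER_CUBIC))
E
```

```text
cmd now [501.47 -17.63  97.8    1.82]
t27.95 tcp [502.  -17.6  97.9] F [-0.8  0.1  4.7] M [ 0.03 -0.16  0.03] w13.3
axes x,y,z cols
 [[-2.447e-01  6.000e-04 -9.696e-01]
 [ 9.696e-01  0.000e+00 -2.447e-01]
 [-1.000e-04 -1.000e+00 -6.000e-04]]
```

View pics/z25.png

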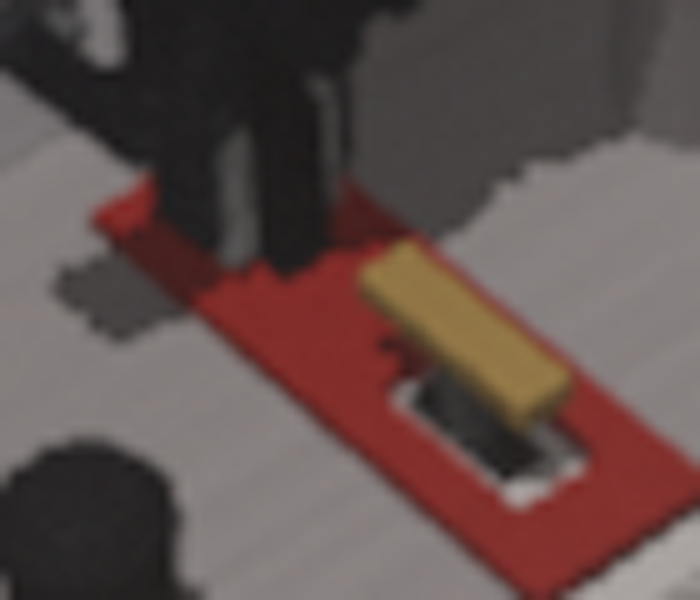

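Call:
play_rows(hand=[255, 255, 255, 255, 255, 255, 255, 255], delta_pos=[[0, 0, -0.1], [0, 0, -0.2], [0, 0, -0.3], [0, 0, -0.4], [0, 0, -0.5], [0, 0, -0.6], [0, 0, -0.6], [0, 0, -0.6]], turn=[0, 0, 0, 0, 0, 0, 0, 0])

```text
time: 28.8
eef_pos: [507.1, -16.2, 97.9]
tcp_rot: [-0.435, -0.558, 0.558, 0.435]
force: [-3.6, -1.1, 6.0]
gripper_width: 13.5
```

```bash
python3 - <<'E'
from plan import *
from h import *
applied([0,0,-.6]);s=st()
i=snapshot('scene');cv2.imwrite("pics/scene26.png",i);cv2.imwrite("pics/z26.png",cv2.resize(i[225:285,250:320],None,fx=10,fy=10,interpolation=cv2.INTER_CUBIC))
E
```

```text
cmd now [507.28 -16.16  97.8    1.82]
t28.80 tcp [507.1 -16.2  97.9] F [-3.6 -1.1  6. ] M [-0.05  0.2   0.03] w13.5
axes x,y,z cols
 [[-2.446e-01 -2.000e-04 -9.696e-01]
 [ 9.696e-01 -1.000e-04 -2.446e-01]
 [-1.000e-04 -1.000e+00  2.000e-04]]
```

View pics/z26.png

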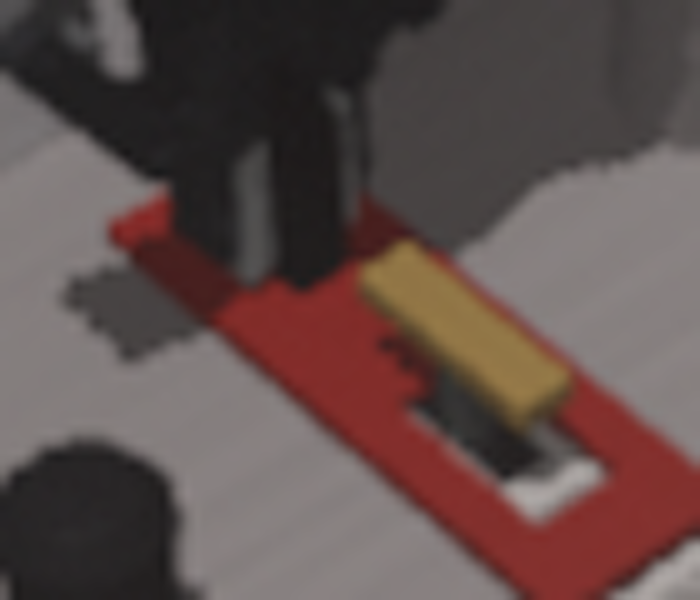

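Call:
play_rows(hand=[255, 255, 255, 255, 255, 255, 255, 255], delta_pos=[[0, -0.03, 0], [0, -0.03, 0], [0, -0.03, -0.05], [0, -0.03, -0.1], [0, -0.03, -0.15], [0, -0.03, -0.2], [0, -0.03, -0.2], [0, -0.03, -0.2]], turn=[0, 0, 0, 0, 0, 0, 0, 0])

```text
time: 29.65
eef_pos: [509.3, -15.6, 98.1]
tcp_rot: [0.435, 0.558, -0.558, -0.435]
force: [-1.4, -0.3, 1.7]
gripper_width: 13.4
```

```bash
python3 - <<'E'
from plan import *
from h import *
applied([0,-.03,-.2]);s=st()
for k in range(4):
    snapshot('scene');s=ctrl.get_state();print(s['force'].round(1),s['eef_pos'].round(2))
E
```

```text
cmd now [509.22 -15.67  98.1    1.82]
t29.65 tcp [509.3 -15.6  98.1] F [-1.4 -0.3  1.7] M [ 0.02  0.07 -0.01] w13.4
axes x,y,z cols
 [[-2.447e-01  1.000e-04 -9.696e-01]
 [ 9.696e-01  1.000e-04 -2.447e-01]
 [ 1.000e-04 -1.000e+00 -2.000e-04]]
[-1.1 -1.   2.4] [509.32 -15.64  98.05]
[-0.6 -0.8  2. ] [509.31 -15.62  98.05]
[-1.7  0.6  0.9] [509.33 -15.62  98.11]
[-0.7  0.2  2.2] [509.35 -15.64  98.1 ]
```

Call:
play_rows(hand=[255, 255, 255, 255, 255, 255, 255, 255], delta_pos=[[0, 0, -0.02], [0, 0, -0.04], [0, 0, -0.06], [0, 0, -0.08], [0, 0, -0.1], [0, 0, -0.1], [0, 0, -0.1], [0, 0, -0.1]], turn=[0, 0, 0, 0, 0, 0, 0, 0])

```text
time: 30.65
eef_pos: [510.3, -15.4, 98.1]
tcp_rot: [0.435, 0.558, -0.558, -0.435]
force: [-2.3, -0.3, 1.6]
gripper_width: 13.5
```

```bash
python3 - <<'E'
from plan import *
from h import *
applied([0,0,-.1])
for k in range(2):
    snapshot('scene');s=ctrl.get_state();print(s['force'].round(1),s['eef_pos'].round(2))
E
```

```text
cmd now [510.19 -15.42  98.1    1.82]
[-1.8 -0.7  1.8] [510.25 -15.43  98.11]
[-1.  -0.2  1.5] [510.22 -15.41  98.09]
```

Call:
play_rows(hand=[255, 255, 255, 255, 255, 255, 255, 255], delta_pos=[[0, 0, -0.02], [0, 0, -0.04], [0, 0, -0.06], [0, 0, -0.08], [0, 0, -0.1], [0, 0, -0.1], [0, 0, -0.1], [0, 0, -0.1]], turn=[0, 0, 0, 0, 0, 0, 0, 0])

```text
time: 31.55
eef_pos: [511.2, -15.2, 98.1]
tcp_rot: [0.435, 0.558, -0.558, -0.435]
force: [-1.1, 0.2, 0.9]
gripper_width: 13.5
```

```bash
python3 - <<'E'
from plan import *
from h import *
applied([0,0,-.1])
i=snapshot('scene');cv2.imwrite("pics/scene27.png",i);cv2.imwrite("pics/z27.png",cv2.resize(i[225:285,250:320],None,fx=10,fy=10,interpolation=cv2.INTER_CUBIC))
s=ctrl.get_state();print(s['force'].round(1),s['eef_pos'].round(2))
E
```

```text
cmd now [511.16 -15.18  98.1    1.82]
[-1.8  0.3  1.7] [511.22 -15.2   98.12]
```

View pics/z27.png

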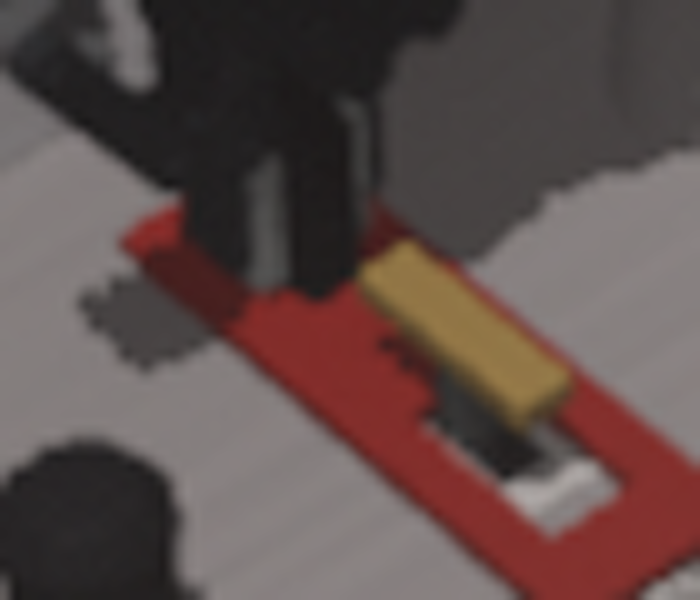

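Call:
play_rows(hand=[255, 255, 255, 255, 255, 255, 255, 255], delta_pos=[[0, 0, -0.02], [0, 0, -0.04], [0, 0, -0.06], [0, 0, -0.08], [0, 0, -0.08], [0, 0, -0.08], [0, 0, -0.08], [0, 0, -0.08]], turn=[0, 0, 0, 0, 0, 0, 0, 0])

```text
time: 32.4
eef_pos: [511.8, -15.0, 98.1]
tcp_rot: [-0.435, -0.558, 0.558, 0.435]
force: [-2.5, -1.3, 1.8]
gripper_width: 13.7
```

Call:
play_rows(hand=[255, 255, 255, 255, 255, 255, 255, 255], delta_pos=[[0, 0, -0.02], [0, 0, -0.04], [0, 0, -0.06], [0, 0, -0.06], [0, 0, -0.06], [0, 0, -0.06], [0, 0, -0.06], [0, 0, -0.06]], turn=[0, 0, 0, 0, 0, 0, 0, 0])

```text
time: 33.2
eef_pos: [511.9, -14.9, 98.1]
tcp_rot: [-0.434, -0.558, 0.558, 0.435]
force: [-5.8, -1.5, 4.9]
gripper_width: 13.7
```

```bash
python3 - <<'E'
from plan import *
from h import *
applied([0,0,-.14]);st()
E
```

```text
cmd now [512.52 -14.84  98.1    1.82]
t33.20 tcp [511.9 -14.9  98.1] F [-5.8 -1.5  4.9] M [-0.28  0.81 -0.11] w13.7
axes x,y,z cols
 [[-2.446e-01 -1.000e-03 -9.696e-01]
 [ 9.696e-01 -2.000e-04 -2.446e-01]
 [ 0.000e+00 -1.000e+00  1.100e-03]]
```

Call:
play_rows(hand=[255, 255, 255, 255, 255, 255, 255, 255], delta_pos=[[0, -0.01, 0], [0, -0.02, -0.01], [0, -0.02, -0.02], [0, -0.02, -0.03], [0, -0.02, -0.03], [0, -0.02, -0.03], [0, -0.02, -0.03], [0, -0.02, -0.03]], turn=[0, 0, 0, 0, 0, 0, 0, 0])

```text
time: 34.0
eef_pos: [512.0, -14.9, 98.1]
tcp_rot: [-0.434, -0.557, 0.558, 0.435]
force: [-6.4, -0.9, 2.7]
gripper_width: 13.4
```

```bash
python3 - <<'E'
from plan import *
from h import *
applied([0,-.02,-.03])
a=np.radians(14.25);U=np.array([np.cos(a),np.sin(a)])
for k in range(3):
    s=ctrl.get_state();print((s['force'][:2]@U).round(2),s['force'].round(1),s['eef_pos'].round(2),s['time']);snapshot('scene')
E
```

```text
cmd now [512.81 -14.76  98.3    1.82]
-6.37 [-6.4 -0.9  2.7] [511.96 -14.91  98.14] 34.0
-6.56 [-6.5 -1.   4.7] [511.9  -14.9   98.11] 34.05
-7.33 [-7.  -2.2  4.5] [511.92 -14.93  98.11] 34.1
```

Call:
play_rows(hand=[255, 255, 255, 255, 255, 255, 255, 255], delta_pos=[[0, -0.01, -0.01], [0, -0.01, -0.02], [0, -0.02, -0.03], [0, -0.02, -0.04], [0, -0.02, -0.04], [0, -0.02, -0.04], [0, -0.02, -0.04], [0, -0.02, -0.04]], turn=[0, 0, 0, 0, 0, 0, 0, 0])

```text
time: 34.95
eef_pos: [512.0, -14.9, 98.2]
tcp_rot: [-0.434, -0.557, 0.558, 0.435]
force: [-8.2, -2.8, 3.9]
gripper_width: 13.0
```

```bash
python3 - <<'E'
from plan import *
from h import *
applied([0,-.02,-.04])
a=np.radians(14.25);U=np.array([np.cos(a),np.sin(a)])
for k in range(4):
    s=ctrl.get_state();print((s['force'][:2]@U).round(2),s['force'].round(1),s['eef_pos'].round(2),s['time']);snapshot('scene')
E
```

```text
cmd now [513.2  -14.67  98.51   1.82]
-8.61 [-8.2 -2.8  3.9] [511.98 -14.87  98.23] 34.95
-7.31 [-7.1 -1.9  4.4] [511.95 -14.85  98.21] 35.0
-7.24 [-6.8 -2.5  3.1] [511.99 -14.88  98.22] 35.05
-7.77 [-7.3 -2.7  3.9] [512.   -14.89  98.23] 35.1
```

Call:
play_rows(hand=[255, 255, 255, 255, 255, 255, 255, 255], delta_pos=[[0, -0.01, -0.01], [0, -0.01, -0.02], [0, -0.02, -0.03], [0, -0.02, -0.04], [0, -0.02, -0.05], [0, -0.02, -0.05], [0, -0.02, -0.05], [0, -0.02, -0.05]], turn=[0, 0, 0, 0, 0, 0, 0, 0])

```text
time: 35.95
eef_pos: [512.0, -14.8, 98.3]
tcp_rot: [-0.434, -0.557, 0.559, 0.435]
force: [-9.5, -4.1, 4.7]
gripper_width: 13.7
```

```bash
python3 - <<'E'
from plan import *
from h import *
applied([0,-.02,-.05])
a=np.radians(14.25);U=np.array([np.cos(a),np.sin(a)])
for k in range(4):
    s=ctrl.get_state();print((s['force'][:2]@U).round(2),s['force'].round(1),s['eef_pos'].round(2),s['time']);snapshot('scene')
E
```

```text
cmd now [513.68 -14.54  98.71   1.82]
-10.22 [-9.5 -4.1  4.7] [512.01 -14.83  98.3 ] 35.95
-9.06 [-8.3 -4.   4.8] [512.03 -14.82  98.3 ] 36.0
-9.31 [-8.9 -2.7  4.7] [512.01 -14.84  98.28] 36.05
-9.25 [-8.6 -3.6  4.3] [512.01 -14.85  98.28] 36.1
```

Call:
play_rows(hand=[255, 255, 255, 255, 255, 255, 255, 255], delta_pos=[[0, -0.01, -0.01], [0, -0.02, -0.02], [0, -0.03, -0.03], [0, -0.03, -0.04], [0, -0.03, -0.04], [0, -0.03, -0.04], [0, -0.03, -0.04], [0, -0.03, -0.04]], turn=[0, 0, 0, 0, 0, 0, 0, 0])

```text
time: 36.95
eef_pos: [512.1, -14.8, 98.4]
tcp_rot: [-0.434, -0.557, 0.559, 0.436]
force: [-9.4, -2.7, 3.1]
gripper_width: 13.5
```

```bash
python3 - <<'E'
from plan import *
from h import *
applied([0,-.03,-.04])
a=np.radians(14.25);U=np.array([np.cos(a),np.sin(a)])
for k in range(6):
    s=ctrl.get_state();print((s['force'][:2]@U).round(2),s['force'].round(1),s['moment'].round(2),s['eef_pos'].round(2),s['time']);i=snapshot('scene')
cv2.imwrite("pics/z28.png",cv2.resize(i[225:285,250:320],None,fx=10,fy=10,interpolation=cv2.INTER_CUBIC))
E
```

```text
cmd now [514.07 -14.45  99.01   1.82]
-9.74 [-9.4 -2.7  3.1] [-0.7   1.52 -0.08] [512.07 -14.8   98.44] 36.95
-10.18 [-9.6 -3.4  3.2] [-0.66  1.56 -0.07] [512.04 -14.78  98.41] 37.0
-9.04 [-8.6 -2.8  3.5] [-0.69  1.55 -0.11] [512.03 -14.79  98.42] 37.05
-10.15 [-9.5 -3.8  3.4] [-0.68  1.49 -0.02] [512.06 -14.81  98.42] 37.1
-9.91 [-9.4 -3.1  3.8] [-0.69  1.49 -0.04] [512.02 -14.78  98.39] 37.15
-10.15 [-9.3 -4.6  3.6] [-0.65  1.46 -0.02] [512.05 -14.8   98.41] 37.2
```

View pics/z28.png

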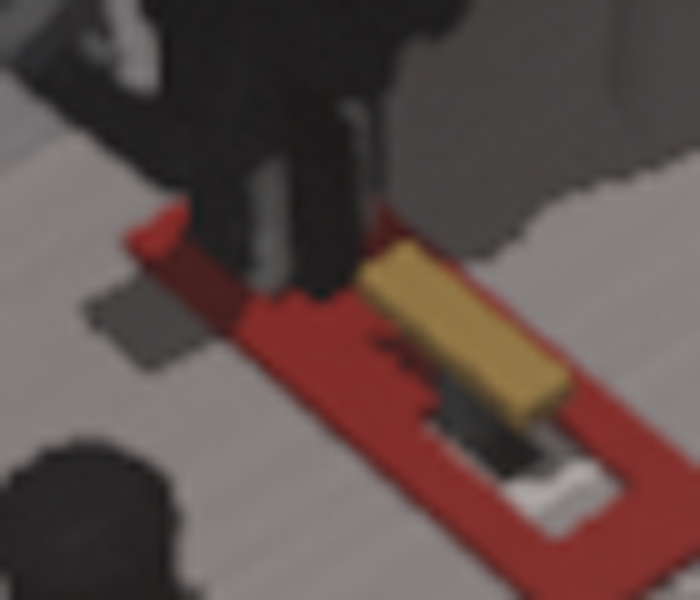

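Call:
play_rows(hand=[255, 255, 255, 255, 255, 255, 255, 255], delta_pos=[[0, 0, -0.01], [0, 0, -0.02], [0, 0, -0.03], [0, 0, -0.03], [0, 0, -0.03], [0, 0, -0.03], [0, 0, -0.03], [0, 0, -0.03]], turn=[0, 0, 0, 0, 0, 0, 0, 0])

```text
time: 38.05
eef_pos: [512.1, -14.8, 98.4]
tcp_rot: [-0.434, -0.556, 0.559, 0.436]
force: [-10.6, -4.5, 4.1]
gripper_width: 13.7
```

```bash
python3 - <<'E'
from plan import *
from h import *
applied([0,0,-.03])
a=np.radians(14.25);U=np.array([np.cos(a),np.sin(a)])
for k in range(6):
    s=ctrl.get_state();print((s['force'][:2]@U).round(2),s['force'].round(1),s['moment'].round(2),s['eef_pos'].round(2),s['time']);i=snapshot('scene')
E
```

```text
cmd now [514.36 -14.37  99.01   1.82]
-11.43 [-10.6  -4.5   4.1] [-0.75  1.75 -0.08] [512.05 -14.78  98.4 ] 38.05
-10.87 [-10.2  -4.1   4.5] [-0.73  1.73 -0.08] [512.06 -14.77  98.4 ] 38.1
-12.0 [-11.6  -3.    3.7] [-0.77  1.76 -0.07] [512.07 -14.78  98.4 ] 38.15
-11.59 [-10.9  -4.    4.5] [-0.76  1.66 -0.09] [512.05 -14.78  98.4 ] 38.2
-10.84 [-10.2  -3.8   4.4] [-0.72  1.73  0.01] [512.05 -14.79  98.4 ] 38.25
-12.01 [-11.5  -3.6   4.2] [-0.84  1.73  0.01] [512.06 -14.78  98.4 ] 38.3
```

Call:
play_rows(hand=[255, 255, 255, 255, 255, 255, 255, 255], delta_pos=[[0, 0, 0.04], [0, 0.01, 0.08], [0, 0.02, 0.12], [0, 0.03, 0.16], [0, 0.04, 0.2], [0, 0.04, 0.21], [0, 0.04, 0.21], [0, 0.04, 0.21]], turn=[0, 0, 0, 0, 0, 0, 0, 0])

```text
time: 39.15
eef_pos: [512.1, -14.9, 98.5]
tcp_rot: [-0.434, -0.558, 0.558, 0.435]
force: [-4.1, -1.9, -0.9]
gripper_width: 13.4
```

```bash
python3 - <<'E'
from plan import *
from h import *
applied([0,.04,.21])
a=np.radians(14.25);U=np.array([np.cos(a),np.sin(a)])
s=ctrl.get_state();print((s['force'][:2]@U).round(2),s['force'].round(1),s['moment'].round(2),s['eef_pos'].round(2),s['time'])
E
```

```text
cmd now [512.33 -14.89  98.6    1.82]
-4.4 [-4.1 -1.9 -0.9] [-0.3   0.66 -0.06] [512.13 -14.86  98.45] 39.15
```

Call:
play_rows(hand=[255, 255, 255, 210, 200, 180, 160, 140], delta_pos=[[0, 0.02, 0.02], [0, 0.02, 0.02], [0, 0.02, 0.02], [0, 0.02, 0.02], [0, 0.02, 0.02], [0, 0.02, 0.02], [0, 0.02, 0.02], [0, 0.02, 0.02]], turn=[0, 0, 0, 0, 0, 0, 0, 0])

```text
time: 39.95
eef_pos: [512.3, -14.9, 98.5]
tcp_rot: [0.435, 0.558, -0.558, -0.434]
force: [1.5, 0.2, 0.6]
gripper_width: 38.3
```

```bash
python3 - <<'E'
from plan import *
from h import *
applied([0,.02,.02]);st()
i=snapshot('scene');cv2.imwrite("pics/z29.png",cv2.resize(i[215:285,240:320],None,fx=9,fy=9,interpolation=cv2.INTER_CUBIC))
E
```

```text
cmd now [512.13 -14.93  98.4    1.82]
t39.95 tcp [512.3 -14.9  98.5] F [1.5 0.2 0.6] M [ 0.02 -0.03  0.  ] w38.3
axes x,y,z cols
 [[-2.447e-01  4.000e-04 -9.696e-01]
 [ 9.696e-01  0.000e+00 -2.447e-01]
 [-1.000e-04 -1.000e+00 -4.000e-04]]
```

View pics/z29.png

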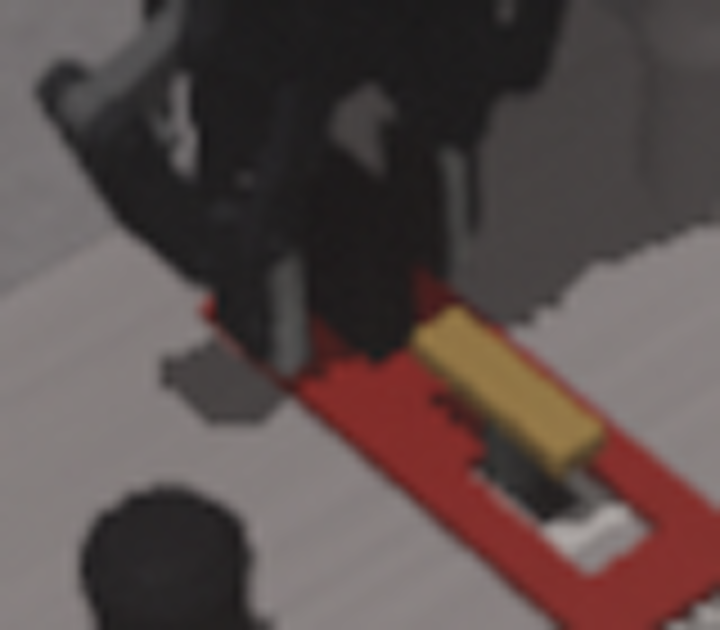

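Call:
play_rows(hand=[120, 120, 120, 120, 120, 120, 120, 120], delta_pos=[[0, -0.5, 0], [0, -2, 0], [0, -4, 0], [0, -6, 0], [0, -9, 0], [0, -12, 0], [0, -15, 0], [0, -16, 0]], turn=[0, 0, 0, 0, 0, 0, 0, 0])

```text
time: 40.8
eef_pos: [513.4, -15.1, 261.7]
tcp_rot: [0.436, 0.559, -0.557, -0.433]
force: [0.5, 0.0, 0.2]
gripper_width: 45.1
```

Call:
play_rows(hand=[120, 120, 120, 120, 120, 120, 120, 120], delta_pos=[[-3, 0, 2], [-7, 0, 4], [-11, 0, 6], [-15, 0, 8], [-19, 0, 10], [-23, 0, 12], [-27, 0, 13], [-28, 0, 13]], turn=[0, 0, 0, 0, 0, 0, 0, 0])

```text
time: 41.6
eef_pos: [453.7, -322.0, 257.6]
tcp_rot: [-0.436, -0.557, 0.557, 0.436]
force: [1.6, 0.6, -0.3]
gripper_width: 45.1
```

```bash
python3 - <<'E'
from plan import *
from h import *
applied([0,-16,0]);applied([-28,0,13]);st()
i=snapshot('scene');cv2.imwrite("pics/scene30.png",i);cv2.imwrite("pics/z30.png",cv2.resize(i[205:295,225:335],None,fx=7,fy=7,interpolation=cv2.INTER_CUBIC))
i=snapshot('top');cv2.imwrite("pics/top30.png",i);cv2.imwrite("pics/t30.png",cv2.resize(i[205:310,295:420],None,fx=6,fy=5.7,interpolation=cv2.INTER_CUBIC))
E
```

```text
cmd now [512.13 -14.93 258.4    1.82]
cmd now [ 454.6  -318.23  258.4     1.82]
t41.60 tcp [ 453.7 -322.   257.6] F [ 1.6  0.6 -0.3] M [ 0.02 -0.06  0.02] w45.1
axes x,y,z cols
 [[-2.411e-01 -5.000e-04 -9.705e-01]
 [ 9.705e-01 -6.000e-04 -2.411e-01]
 [-5.000e-04 -1.000e+00  7.000e-04]]
```

View pics/z30.png

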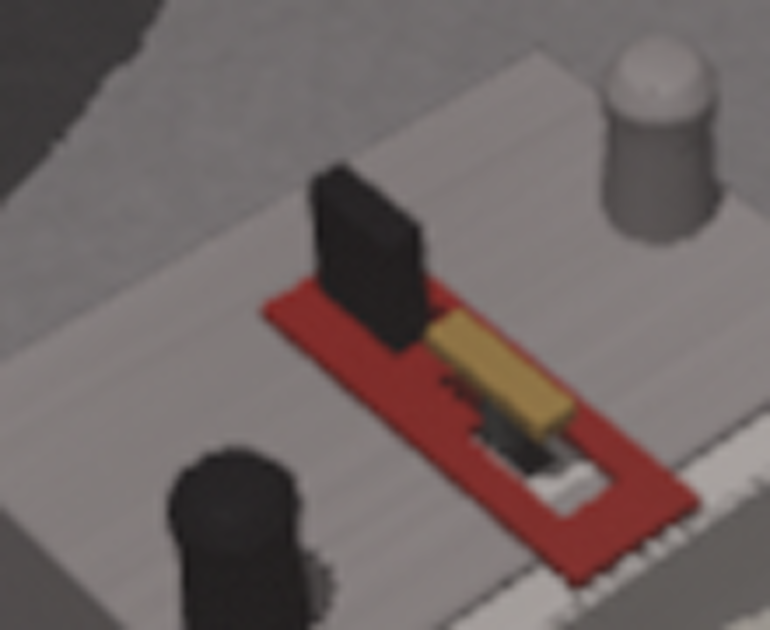

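View pics/top30.png

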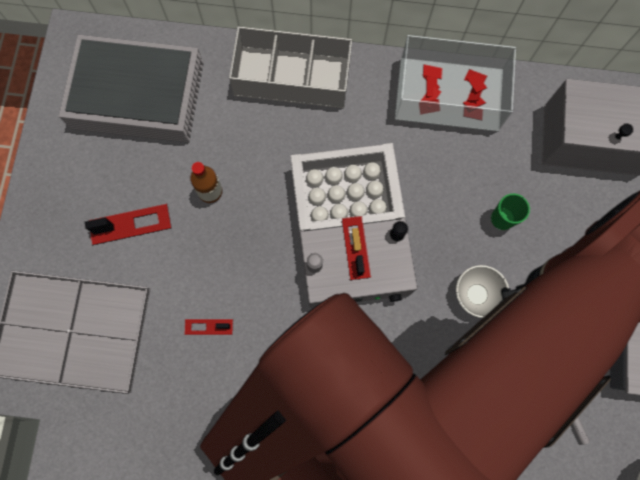

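```bash
python3 - <<'E'
from h import *
a=np.radians(14.25);U=np.array([np.cos(a),np.sin(a)]);V=np.array([-U[1],U[0]])
i=cv2.imread('pics/top30.png');r=red(i);r[:205]=0;r[310:]=0;r[:,:330]=0;r[:,:]=r;r[:,385:]=0
c=np.concatenate([c for c in cv2.findContours(r,0,1)[0] if cv2.contourArea(c)>5])
w=np.array([onz('top',p[0],95)[:2] for p in c],np.float32);R=cv2.minAreaRect(w);print(R,(np.array(R[0])@U-549.6).round(1),(np.array(R[0])@V+140.6).round(1))
# scene
q={'tL':(577,583),'tR':(700,500),'tailL':(263,310),'eFR':(612,478),'eFL':(567,518)}
for k,(x,y) in q.items():
    p=onz('scene',(x/7+225-.43,y/7+205-.43),95);print(k,(p[:2]@U-549.6).round(1),(p[:2]@V+140.6).round(1))
# bystander change
for n,f0,f1 in(('top','top0','top30'),('scene','scene0','scene30')):
    A=cv2.imread(f'pics/{f0}.png');B=cv2.imread(f'pics/{f1}.png');print(n)
    for nm,rc in({'top':{'steel':(300,248,30,30),'pep':(385,215,30,32),'sauce':(185,155,45,55)},'scene':{'steel':(306,205,28,38),'pep':(245,265,30,40),'bowl':(105,285,75,60),'cup':(105,370,65,70)}}[n]).items():
        x,y,w_,h=rc;t=A[y+5:y+h-5,x+5:x+w_-5];m=cv2.matchTemplate(B[y-3:y+h+3,x-3:x+w_+3],t,cv2.TM_CCOEFF_NORMED);_,v,_,l=cv2.minMaxLoc(m);print(nm,round(v,3),np.array(l)-8)
st()
E
```

```text
((553.3833618164062, -3.6439170837402344), (138.96829223632812, 42.2020149230957), 14.173492431640625) -14.1 0.9
tL 58.1 -22.7
tR 58.4 22.3
tailL -81.6 -22.3
eFR 36.0 9.7
eFL 38.8 -9.4
top
steel 1.0 [0 0]
pep 1.0 [0 0]
sauce 0.999 [0 0]
scene
steel 1.0 [0 0]
pep 0.999 [0 0]
bowl 0.993 [0 0]
cup 1.0 [0 0]
t41.70 tcp [ 454.3 -319.3  257.5] F [-0.8  0.2 -0.3] M [ 0.04  0.05 -0.01] w45.0
axes x,y,z cols
 [[-2.426e-01 -8.000e-04 -9.701e-01]
 [ 9.701e-01  8.000e-04 -2.426e-01]
 [ 1.000e-03 -1.000e+00  6.000e-04]]
```

```bash
python3 - <<'E'
from rig import ctrl
print(ctrl.sign_off())
E
```

```text
the job is handed in; nothing more can be done
None
```

The keeper is locked on the stud, and I handed the job in at about 41.7 s with the arm clear of everything.

**What I did:** The tool can only turn about its vertical axis. So I dipped the tongue by pressing the keeper's tail on the ledge's front edge until the plate pivoted in the pads, to about 26°. I then passed the eye over the stud head, hooked the tongue under it, and levelled the plate on the deck. After sliding it to the stop, I pressed it home, eased off, released it and withdrew.

**Last checks:**
- **Position:** In the top view the plate's centre is 14.1 mm on the robot's side of the stem, where 13.75 mm would be exactly home. It is within 1 mm sideways, and its yaw is 14.2° against the well's 14.25°.
- **Bystanders:** The shaker, pepper, sauce bottle, bowl and cup show no image shift from the first pictures.

**Less certain:**
- **Press force:** The wrist read about 9.9 N and then 11.4 N along the slide. I estimate 2 to 2.5 N of that was friction on the deck, leaving about 9 N on the stud. The stud force itself was not measured. If the friction was below about 1.4 N, the final press went slightly over 10 N, but it stayed under 15 N.
- **Tail press:** Dipping the tongue took up to about 28 N on the ledge edge, and the fin slipped about 3 mm in the pads.
- **Set-down:** When the plate came flat, the push on the deck reached about 14 N before I eased it off.
- **Camera disagreement:** The two cameras disagreed by about 7 mm on the ledge's front edge, so I found that contact by feel. They agreed on the stud.

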